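Change over the microscope stage carrier

ROBOT

A 7-joint arm with a two-finger parallel gripper is mounted at the origin on the work surface. World frame = base frame: x ahead of the robot, y to its left, z up, the work surface at z = 0. Lengths are in m, angles in degrees, forces in N, time in s.
With the tool pointing down it reaches from about 0.4 to 0.85 m from the base axis. Payload 6.9 kg.
Tool frame: the origin (TCP) lies midway between the tips of the shut fingers; the grasp point (between the pads) lies 19 mm behind it (manip.hold_point_z is the distance from the TCP to the grasp point, in m); z points along the fingers, y is the line along which they close (so a half turn about z gives the same grasp; the last joint's range is limited). The gripper opens to 85 mm and grips with 20 to 120 N. Pads are 22 mm wide; open, the fingers measure 114 mm over their backs; the gripper's body (76 mm by 85 mm) begins 54 mm behind the grasp point. The pads swing forward as they close: fully open they stand 13 mm farther back than shut.
Start: joints at [74.914, 29.078, -13.613, 85.955, 7.202, 65.827, -8.869], TCP at [0.225, -0.583, 0.204] pointing down, gripper open.
Joint ranges: [-176.47, 176.47], [-13.61, 117.27], [-81.72, 77.17], [0.22, 143.17], [-87.28, 267.28], [10, 112.55], [-165.47, 165.47]. Speed limits (degrees/s): [136.94, 136.94, 180, 180, 180, 180, 180].

INTERFACE

Orientations are given as [roll, pitch, yaw] about the fixed x, y, z axes, in that order (R = Rz(yaw) Ry(pitch) Rx(roll)).
In Python, from cell import manip, viewer, job, spotter gives the robot as it stands.
- The arm moves only by the tool send_rows, never from a script. Its argument "series" is a list of rows, each an object with "grip": the opening, from -1 (shut) to 1 (fully open); "travel": the shift along the tool's x, y, z in mm, a list of three; "twist": the turn, a rotation vector about the tool's x, y, z in rad, a list of three. In form: [{"grip": grip, "travel": [tx, ty, tz], "twist": [wx, wy, wz]}, ...]. A call has exactly 10 rows; each row shifts and turns the commanded pose from where the row before left it, along the tool's axes as they then stand; what a row does not reach is not made up. A row lasts 1/10 s, in which the tool goes at most 50 mm and 8.59 degrees, less where a joint would pass 70% of its speed; a pose out of reach is approached as far as the arm can. A call with a gripper value outside its range is refused whole. The fingers move at their own pace and stop on an object; "newtons" is the grip in N (left out, the last holds). Time passes only in rows, so rows that do not move let the fingers close, or fill a call up. It gives the time, the measured TCP pose, the force, the opening and the grip force at its end, in the units of the state.
- manip.observe(): the state, without advancing time (a new reading comes with each control period).
- viewer.read_camera(name): name is "scene" or "top"; returns a dict with "pixels" (384x512x3 uint8, red, green, blue), "fx", "fy", "cx", "cy" (pixels), "k1" (the pictures are not rectified: a ray, as slopes to the right and down, at radius r is drawn at 1 + k1 r^2 times it, then the intrinsics apply), "T" (4x4, takes a point from camera to world coordinates). Camera axes: x right, y down, z forward; pixel columns grow to the right and rows downward; lengths in m; the calibration is good to about 2 mm. A picture is of the moment at which its call begins. There is no depth.
- job.sign_off(): hands the job in; it is judged then, once.
Trained networks look in a picture, given as the dict that the camera call returned (one of the last four; its "shot" number tells which), for a name from the list of things; names that differ only in an ending like _2 or _b are one class to them, and where a whole thing is asked for, a point or a joint stands for the part that bears it (a point fixed in the world has none). Each returns a list of dicts, best first, with "p" (0 to 1); they miss things now and then, are a little off and sometimes report something else, mostly with a low value. They report only what shows in the picture. A call takes as long as a camera call.
- spotter.search_frame(picture, thing): "centre" ([x, y, z] in m, in the coordinates of the camera as it stood for that picture, good to about 4 mm: the middle of the surface that is visible of it).
- spotter.masks_of(picture, thing): "mask" (384x512 bool, what is visible of it).
The state is a dict: "t": time; "joint_pos": joint angles; "joint_vel": joint speeds; "joint_efforts": joint torques, N m; "tool_pos": TCP position; "tool_rot": TCP orientation; "contact_force": force on the tool from outside, world axes, zero at the start; "wrist_torque": the same for the moment, N m; "opening": finger opening in m; "grip_force": force on a finger pad.
Only numpy, scipy, OpenCV 4.12 (cv2) and the standard library are available. Lean on these libraries where they do the work, as an engineer would, in place of code of your own. Each camera call takes 0.05 s, during which the arm holds its last target. There are 200 camera calls.

TASK

Change over the stage carrier for the next microscope run: first clear it, standing the blue wipes box that hides the barcode label upright in the white supply tray and laying every finished (yellow) section from the carrier flat in the grey out-tray. Then take every new (black) section from the drying rack and seat it flat in a pocket of its own on the carrier, polished stone face up. Only when all of them are loaded, pick up the barcode scanner, aim it at the carrier's label and hold it steady there for a good second, and lay the scanner back on its dock; leave the other things on the bench where they are.

Things in the scene. Friction and masses are not known exactly. Their poses are not given: they have to be found in the camera images.
- carrier: dark steel plate fixed on the bench, 200 (its x, away from the robot) x 360 (y) x 6 mm; origin under its middle. Far half: three pockets, each 60 (x) x 85 mm (y) inside, with aluminium fences 6 mm thick, 9 mm above the plate: full ones at the short ends, at the long sides corner pieces only, leaving a 57 mm finger gap mid-side. Near strip: the barcode label
- pocket0 (a point): centre of the first pocket, on the plate's top face 6 mm above the bench (pocket floor); axes as the carrier's. It lies at the carrier's -y side; 125 mm between pocket centres
- pocket1 (a point): the same for the middle pocket
- pocket2 (a point): the same for the third pocket, at the carrier's +y side
- label (a point): centre of the barcode label, white with black bars, 36 by 64 mm, flat on the plate's near strip (6 mm above the bench); its z is the label's normal, up. The wipes box stands on it at the start
- wipes: loose blue cardboard box of lens wipes with a white band and a slot in its top, 60 mm (its x) by 100 mm (its y) by 70 mm high, 0.16 kg; origin in the middle of its underside, z up. It stands on the carrier's label at the start
- finished1: finished section from the last run, if present: yellow resin block with a polished grey stone face, 80 (its y) x 55 (x) x 25 mm (z), 0.22 kg; origin in the middle of the block; +z out of the polished face, -z out of the plain back with a white sticker. It lies in one of the carrier's pockets, polished face up, its long side along the carrier's y
- finished2: a second finished section, if present: yellow resin, reddish stone, otherwise as finished1
- new1: new section, if present: black resin block with a polished golden-brown stone face, 80 (its y) x 55 (x) x 25 mm (z), 0.22 kg; origin in the middle of the block; +z out of the polished face, -z out of the plain back with a white sticker. It stands in the drying rack on one short edge (its y vertical), the polished face looking to one side or the other of the rack (rack +y or -y)
- new2: new section, if present: black resin, pale stone with a red vein, otherwise as new1
- new3: new section, if present: black resin, terracotta-coloured stone, otherwise as new1
- rack: white plastic drying rack fixed on the bench: a channel 330 mm long (its x), base 60 mm wide, 6 mm thick; two rails 6 mm thick, 27 mm apart inside, up to 21 mm above the bench. Sections stand on the channel's floor about 100 mm apart and rise to 86 mm above the bench. Origin under its middle
- out_tray: shallow grey plastic tray fixed on the bench for finished sections, 210 mm (its x) by 130 mm (its y) outside, 18 mm high, walls 4 mm, floor 4 mm; two sections fit lengthwise, end to end. Origin under its middle, z up
- supply_tray: shallow white plastic tray fixed on the bench for the wipes box, 160 mm (its x) by 110 mm (its y) outside, 18 mm high, walls 4 mm, floor 4 mm. Origin under its middle, z up
- scanner: loose cordless barcode scanner, grey and orange, 0.18 kg. Handle 130 (its x) x 38 x 30 mm high; origin in the middle of the handle's underside, +x to the head, z up; centre of mass about 30 mm ahead of it. Head 55 x 52 x 36 mm at the +x end, bent 45 degrees down, its middle 83 mm ahead and 6 mm up, reaching 26 mm below the handle. Starts on its dock, the head hanging over the dock's end
- beam (a point): middle of the scanner's red window at the end of the head, 102 mm ahead of the scanner's origin and 13 mm below; z points out along the beam, 45 degrees below the scanner's x. It reads a label whose centre is 50 to 130 mm in front and within 15 mm of the beam's axis (window x and y), up to 54 degrees off the label's normal, held still
- dock: black scanner dock fixed on the bench, 100 (its x) x 78 x 35 mm high, with four cheeks at its corners, 14 mm high, 18 mm long, 44 mm apart across (its y), that guide the handle; along x a gap of 64 mm between them for fingers. Origin under its middle
- dock_seat (a point): middle of the dock's top face, 35 mm above the bench, where the origin of the docked scanner rests (handle along the dock's x, either way round)
- dish: bystander: clear plastic dish, 60 mm across, 15 mm high, origin under its middle
- oil_bottle: bystander: small amber bottle, 36 mm across, 70 mm high, origin under it
- pen: bystander: black marker pen, 130 mm long, 12 mm thick, lying
- jar: bystander: glass jar, 50 mm across, 60 mm high, origin under it
- cover_box: bystander: clear box of cover glasses, 50 by 70 by 22 mm, origin under it

How it is judged (in metres and radians):
On the way, in this order (a step that is already met when the one before it is completed fails the run):
1. the carrier is cleared: wipes box upright in the supply tray, every finished section flat in the out-tray, all let go (x of wipes in the frame of supply_tray between -0.06 and 0.06 m and y of wipes in the frame of supply_tray between -0.04 and 0.04 m and z of wipes in the frame of supply_tray between 0 and 0.008 m and angle between wipes's own z axis and vertical below 0.1 rad and linear speed of each of wipes, finished1, finished2 below 0.03 m/s and contact force between each of wipes, finished1, finished2 and the fingers below 0.3 N and x of finished1 in the frame of out_tray between -0.1 and 0.1 m and y of finished1 in the frame of out_tray between -0.05 and 0.05 m and z of finished1 in the frame of out_tray between 0.01 and 0.024 m and x of finished2 in the frame of out_tray between -0.1 and 0.1 m and y of finished2 in the frame of out_tray between -0.05 and 0.05 m and z of finished2 in the frame of out_tray between 0.01 and 0.024 m), for 0.2 s.
2. every new section seated in a pocket, polished face up, let go (((horizontal distance between new1 and pocket0 below 0.008 m and z of new1 in the frame of pocket0 between 0.01 and 0.0145 m) or (horizontal distance between new1 and pocket1 below 0.008 m and z of new1 in the frame of pocket1 between 0.01 and 0.0145 m) or (horizontal distance between new1 and pocket2 below 0.008 m and z of new1 in the frame of pocket2 between 0.01 and 0.0145 m)) and angle between each of new1, new2, new3's own z axis and vertical below 0.08 rad and linear speed of each of new1, new2, new3 below 0.03 m/s and contact force between each of new1, new2, new3 and the fingers below 0.3 N and ((horizontal distance between new2 and pocket0 below 0.008 m and z of new2 in the frame of pocket0 between 0.01 and 0.0145 m) or (horizontal distance between new2 and pocket1 below 0.008 m and z of new2 in the frame of pocket1 between 0.01 and 0.0145 m) or (horizontal distance between new2 and pocket2 below 0.008 m and z of new2 in the frame of pocket2 between 0.01 and 0.0145 m)) and ((horizontal distance between new3 and pocket0 below 0.008 m and z of new3 in the frame of pocket0 between 0.01 and 0.0145 m) or (horizontal distance between new3 and pocket1 below 0.008 m and z of new3 in the frame of pocket1 between 0.01 and 0.0145 m) or (horizontal distance between new3 and pocket2 below 0.008 m and z of new3 in the frame of pocket2 between 0.01 and 0.0145 m))), for 0.2 s.
3. the scanner's beam held steady on the label for 1 s (x of label in the frame of beam between -0.015 and 0.015 m and y of label in the frame of beam between -0.015 and 0.015 m and z of label in the frame of beam between 0.05 and 0.13 m and angle between the z axis of beam and the z axis of label, either way round below 0.95 rad and linear speed of scanner below 0.03 m/s), for 1 s.
At the end, for the whole second after the job is handed in: Wipes box upright inside the supply tray; finished sections flat in the out-tray; each new section seated in a pocket, within 8 mm of its centre, polished face up (0.08 rad); scanner level on its dock, within 20 mm of the seat; all let go and at rest (all of step 1 and all of step 2 and horizontal distance between scanner and dock_seat below 0.02 m and z of scanner in the frame of dock_seat between -0.004 and 0.006 m and angle between scanner's own z axis and vertical below 0.12 rad and linear speed of scanner below 0.03 m/s and contact force between scanner and the fingers below 0.3 N); the robot touches nothing.
It fails at once if a bystander (dish, oil bottle, pen, jar, cover-glass box) is shifted more than 40 mm (distance of any of dish, oil_bottle, pen, jar, cover_box from where it was at the start of the episode above 0.04 m).
Of finished1, finished2 only 1 to 2 are there at a start; the rules pass over those that are not, and their reading is None.
Of new1, new2, new3 only 2 to 3 are there at a start; the rules pass over those that are not, and their reading is None.
At some moment in a run one of wipes, finished1, finished2 may be knocked a few centimetres aside while the robot is not near it.
Once in a run the grip may slacken for a moment while it holds something.
It also fails if it takes over 210 s, if anything falls off the work surface, if the arm or the gripper's body presses on something with over 40 N, if the wrist force passes 120 N, or if a joint passes its speed limit or range.

## Working session

There is one attempt and no reset: what is moved stays moved. The work goes in short steps, Python scripts to look and compute and a tool call to move; the robot and the scene stay as the last step left them, time stands still between calls to the robot, and variables do not carry over. Pictures are saved under pics/ and viewed, at most 14 in all, crops included, and the job is handed in when it is done.

Besides the shell and the picture viewer there is one more tool, called after "Emit:" by a JSON object that holds its "op" and its "data", one argument or row to a line. send_rows: Moves the arm, as the interface text tells. Its arguments: {"type":"object","properties":{"series":{"type":"array"},"newtons":{"type":"number"}},"required":["series"]}

```bash
ls; mkdir -p pics; python3 - <<'E'
from cell import manip, viewer, job, spotter
import cv2, numpy as np
print(manip.observe(), manip.hold_point_z)
for n in ("scene","top"):
    p=viewer.read_camera(n); print(n,{k:v for k,v in p.items() if k!='pixels'})
    cv2.imwrite(f"pics/{n}0.png",cv2.resize(p['pixels'][:,:,::-1],(800,600),interpolation=cv2.INTER_CUBIC))
    T=np.array(p['T'])
    for th in "carrier wipes finished1 finished2 new1 new2 new3 rack out_tray supply_tray scanner dock dish oil_bottle pen jar cover_box".split():
        r=spotter.search_frame(p,th)
        print(th,[(round(q['p'],2),(T[:3,:3]@q['centre']+T[:3,3]).round(3).tolist()) for q in r[:3]])
E
```

```text
pics
{'t': 0.0, 'joint_pos': array([ 74.91527008,  29.12815699, -13.60876066,  86.00809687,
         7.20145926,  65.82704278,  -8.868913  ]), 'joint_vel': array([-0.08064185,  0.00611593,  0.09840135, -0.13184286,  0.13360084,
        0.11065292,  0.06033401]), 'joint_efforts': array([ 8.74420493e-04, -6.20596933e+01, -2.18646839e+00, -2.49660856e+01,
        1.26499482e-02,  1.18629984e-02,  7.02481785e-06]), 'tool_pos': array([ 0.22502558, -0.58249559,  0.20270477]), 'tool_rot': array([-1.79895455e+02,  1.24003627e-03,  2.11302361e+01]), 'contact_force': array([ 0.40942093, -0.13749248, -0.13722306]), 'wrist_torque': array([-0.02748721, -0.03891574,  0.05047697]), 'grip_force': 0.0, 'opening': 0.08558837620128555} 0.0187
scene {'fx': 398.4386953018822, 'fy': 398.4386953018822, 'cx': 250.79907635709318, 'cy': 192.58411975169238, 'k1': -0.029280811319266308, 'T': array([[ 0.58352972,  0.54946248, -0.59798332,  1.17223601],
       [ 0.81209009, -0.39331298,  0.43106216, -0.41477341],
       [ 0.00165788, -0.73715391, -0.67572285,  0.7556333 ],
       [ 0.        ,  0.        ,  0.   
[... 2065 characters left out ...]
(0.69, [0.433, -0.27, 0.086]), (0.68, [0.532, -0.277, 0.086])]
rack [(0.7, [0.486, 0.428, 0.005]), (0.66, [0.57, -0.274, 0.006])]
out_tray [(0.92, [0.498, -0.417, 0.004])]
supply_tray [(0.75, [0.486, 0.426, 0.003])]
scanner [(0.71, [0.534, 0.269, 0.07]), (0.55, [0.43, -0.269, 0.088]), (0.23, [0.568, -0.279, 0.006])]
dock [(0.87, [0.498, 0.248, 0.04]), (0.65, [0.533, 0.267, 0.07])]
dish [(0.64, [0.744, 0.132, 0.018])]
oil_bottle [(0.65, [0.731, -0.054, 0.047]), (0.45, [0.724, -0.135, 0.024])]
pen [(0.69, [0.653, 0.35, 0.008]), (0.32, [0.61, 0.12, 0.03])]
jar [(0.76, [0.676, 0.222, 0.06]), (0.17, [0.494, -0.005, 0.079])]
cover_box [(0.7, [0.724, -0.135, 0.022]), (0.51, [0.549, -0.004, 0.009])]
```

View pics/scene0.png

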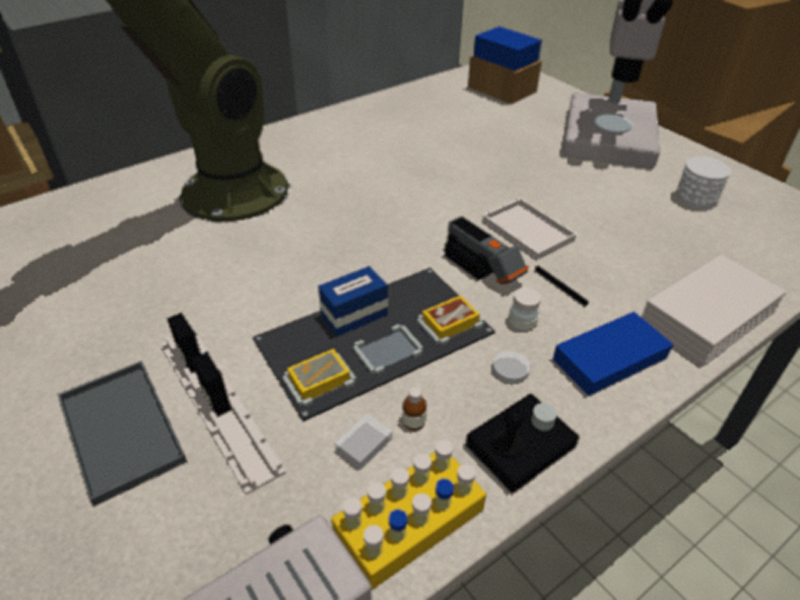

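View pics/top0.png

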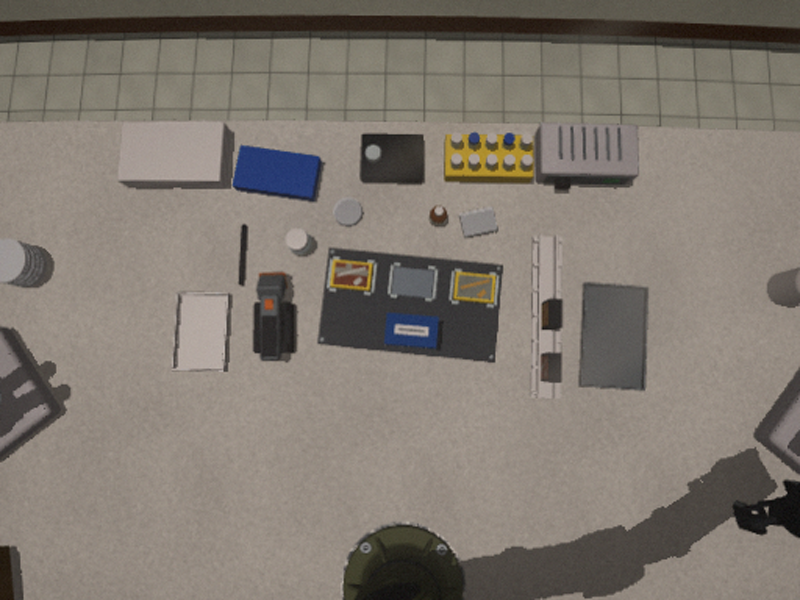

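Top view: the new sections are at about (551,312) and (551,365) in the rack. Finished sections sit in the left and right pockets and the middle one is empty. The wipes box is at (412,330), the scanner at (272,315) with its head away from the robot, the supply tray at (201,332) and the out-tray at (613,335). Next I'll fit the poses.

```bash
cat > h.py <<'E'
from cell import manip, viewer, job, spotter
import cv2, numpy as np
from scipy.optimize import minimize
from scipy.spatial.transform import Rotation as R
def proj(p,X):
    T=np.array(p['T']); c=(np.atleast_2d(X)-T[:3,3])@T[:3,:3]
    s=c[:,:2]/c[:,2:]; s=s*(1+p['k1']*(s**2).sum(1,keepdims=True))
    return s*[p['fx'],p['fy']]+[p['cx'],p['cy']]
def toplane(p,uv,z):
    d=(np.atleast_2d(uv).astype(float)-[p['cx'],p['cy']])/[p['fx'],p['fy']]; s=d.copy()
    for _ in range(8): s=d/(1+p['k1']*(s**2).sum(1,keepdims=True))
    T=np.array(p['T']); r=np.c_[s,np.ones(len(s))]@T[:3,:3].T
    return T[:3,3]+r*((z-T[2,3])/r[:,2])[:,None]
def box(dx,dy,z0,z1,x=0,y=0,yaw=0):
    P=np.array([[a*dx/2,b*dy/2,c] for a in(-1,1) for b in(-1,1) for c in(z0,z1)])
    return P@R.from_euler('z',yaw,degrees=True).as_matrix().T+[x,y,0]
def getmask(p,th,near):
    best=None
    T=np.array(p['T'])
    for q in spotter.masks_of(p,th)[:4]:
        m=q['mask'].astype(np.uint8)
        if m.sum()<20: continue
        ys,xs=np.nonzero(m); w=toplane(p,[[xs.mean(),ys.mean()]],near[2])[0]
        d=np.hypot(*(w-near)[:2])
        if d<0.07 and (best is None or d<best[0]): best=(d,m,q['p'])
    return best and best[1:]
def hullmask(uv,S=4):
    m=np.zeros((384*S,512*S),np.uint8)
    h=cv2.convexHull(((uv+.5)*S*16-8).astype(np.int32).reshape(-1,1,2)); cv2.fillConvexPoly(m,h,1,shift=4); return m
def fit(pics,th,dims,near,yaw0=0,hull=True):
    out=[]
    obs=[]
    for p in pics:
        g=getmask(p,th,np.array(near))
        if g is None: out.append(None); continue
        m=cv2.resize(g[0],None,fx=4,fy=4,interpolation=cv2.INTER_LINEAR if False else cv2.INTER_NEAREST)
        if hull:
            ys,xs=np.nonzero(m); h=cv2.convexHull(np.c_[xs,ys].astype(np.int32)); m=np.zeros_like(m); cv2.fillConvexPoly(m,h,1)
        obs.append((p,m))
    def run(ob):
        def cost(v):
            c=0
            for p,m in ob:
                k=hullmask(proj(p,box(*dims,v[0]/1000,v[1]/1000,v[2])))
                c+=1-(k&m).sum()/(k|m).sum()
            return c
        b=None
        for dy in (0,12):
            v0=np.array([near[0]*1000,near[1]*1000,yaw0+dy])
            r=minimize(cost,v0,method='Nelder-Mead',options=dict(initial_simplex=v0+np.array([[0,0,0],[9,0,0],[0,9,0],[0,0,9]]),xatol=.1,fatol=1e-4,maxiter=150))
            if b is None or r.fun<b.fun: b=r
        return b.x.round(1).tolist()+[round(b.fun,3)]
    return [run([o]) for o in obs],(run(obs) if len(obs)>1 else None)
def snap(): return [viewer.read_camera(n) for n in("scene","top")]
E
cat > fit0.py <<'E'
from h import *
P=snap()
L=[("carrier",(.2,.36,0,.006),(.55,0,.006),-5),("wipes",(.06,.1,.006,.076),(.5,-.003,.07),-5),
("finished1",(.055,.08,.006,.031),(.588,-.136,.031),-5),("finished2",(.055,.08,.006,.031),(.61,.115,.031),-5),
("out_tray",(.21,.13,0,.018),(.5,-.42,.01),0),("supply_tray",(.16,.11,0,.018),(.49,.423,.01),0),
("new1",(.055,.025,.006,.086),(.435,-.275,.08),0),("new2",(.055,.025,.006,.086),(.535,-.279,.08),0),
("rack",(.33,.06,0,.021),(.575,-.275,.005),0)]
for l in L: print(l[0],*fit(P,*l))
s,t=P
a=cv2.resize(s['pixels'][190:330,90:190],(400,560),interpolation=cv2.INTER_CUBIC)
b=cv2.resize(t['pixels'][140:260,330:430],(400,480),interpolation=cv2.INTER_CUBIC); b=cv2.copyMakeBorder(b,0,80,0,0,0)
cv2.imwrite('pics/c1.png',np.hstack([a,b])[:,:,::-1])
E
python3 fit0.py
```

```text
carrier [[557.2, -10.3, -4.5, np.float64(0.029)], [556.6, -3.3, -4.5, np.float64(0.026)]] [557.3, -8.4, -4.9, np.float64(0.084)]
wipes [[498.6, -4.8, -2.5, np.float64(0.052)]] None
finished1 [[589.6, -137.0, -5.9, np.float64(0.039)], [589.9, -131.2, -4.7, np.float64(0.145)]] [589.7, -135.6, -5.4, np.float64(0.236)]
finished2 [[609.6, 112.0, -5.7, np.float64(0.06)], [611.2, 118.1, -4.1, np.float64(0.051)]] [610.2, 117.2, -5.1, np.float64(0.189)]
out_tray [[500.7, -421.8, -3.3, np.float64(0.013)], [497.7, -415.2, -3.1, np.float64(0.047)]] [499.9, -419.9, -4.2, np.float64(0.122)]
supply_tray [[491.4, 417.2, -0.7, np.float64(0.028)], [489.5, 424.4, 0.1, np.float64(0.019)]] [490.1, 423.2, 0.5, np.float64(0.128)]
new1 [[432.4, -283.7, -0.0, np.float64(0.113)], [430.8, -280.6, 0.3, np.float64(0.068)]] [430.7, -282.7, -0.3, np.float64(0.236)]
new2 [[537.7, -284.7, 1.8, np.float64(0.058)], [537.4, -281.2, -0.6, np.float64(0.121)]] [537.9, -283.9, 0.9, np.float64(0.205)]
rack [[541.4, -286.5, -0.2, np.float64(0.062)], [535.9, -280.3, -1.2, np.float64(0.059)]] [537.6, -282.5, -1.2, np.float64(0.239)]
```

View pics/c1.png

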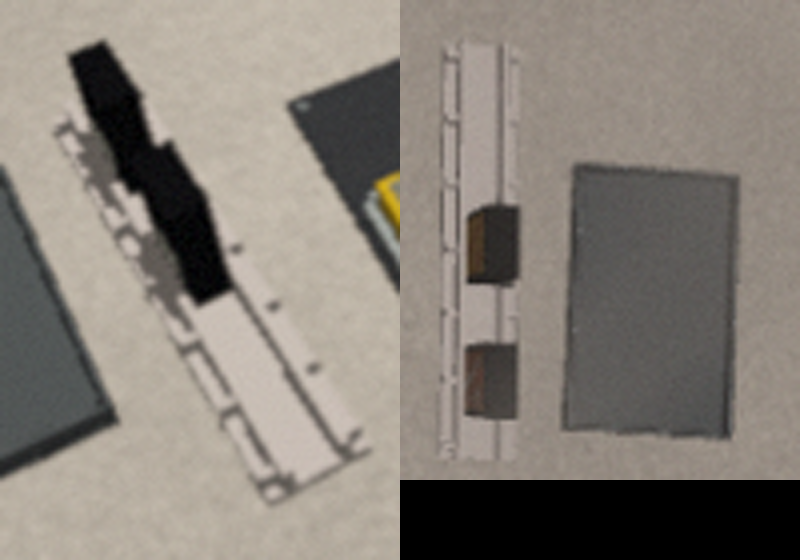

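Both new sections show their stone (golden at x≈0.537, terracotta at x≈0.431) on the rack's +y side. The two cameras disagree by about 6 mm in y, so I'll calibrate that once the arm has placed objects.

```bash
cat > plan.py <<'E'
import sys,numpy as np
from scipy.spatial.transform import Rotation as R
from cell import manip
def rot(r): return R.from_euler('xyz',r,degrees=True)
def plan(*wps,start=None):
    """wps: (pos_mm, rpy_deg, rows)"""
    o=manip.observe(); p,q=(np.array(o['tool_pos'])*1000,rot(o['tool_rot'])) if start is None else (np.array(start[0],float),rot(start[1]))
    print('from',p.round(1),q.as_euler('xyz',degrees=True).round(1),'j',np.round(o['joint_pos'],0))
    for P,r,n in wps:
        Q=rot(r); w=(q.inv()*Q).as_rotvec()/n; d=R.from_rotvec(w)
        A=sum((d**k).as_matrix() for k in range(n)); v=np.linalg.solve(A,q.inv().apply(np.array(P)-p))
        print(P,r,'n',n,'travel',v.round(1).tolist(),'twist',w.round(4).tolist(),'' if np.linalg.norm(v)<50 and np.linalg.norm(w)<.149 else 'TOO FAST')
        p,q=np.array(P,float),Q
E
python3 - <<'E'
from plan import *
plan(([499,-4,180],[180,0,86],20),([499,-4,30],[180,0,86],9),([499,-4,200],[180,0,86],7),([490,421,200],[180,0,176],20))
E
```

```text
from [ 225.3 -583.   203.6] [-180.     0.    21.1] j [ 75.  29. -14.  86.   7.  66.  -9.]
[499, -4, 180] [180, 0, 86] n 20 travel [33.0, -7.5, 1.2] twist [-0.0, 0.0, -0.0566] 
[499, -4, 30] [180, 0, 86] n 9 travel [0.0, -0.0, 16.7] twist [0.0, 0.0, 0.0] 
[499, -4, 200] [180, 0, 86] n 7 travel [0.0, 0.0, -24.3] twist [0.0, 0.0, 0.0] 
[490, 421, 200] [180, 0, 176] n 20 travel [18.7, 14.4, 0.0] twist [0.0, 0.0, -0.0785]
```

Emit:
{"op": "send_rows", "data": {
  "series": [
    {"grip": 1,"travel": [33,-7.5,1.2],"twist": [0,0,-0.0566]},
    {"grip": 1,"travel": [33,-7.5,1.2],"twist": [0,0,-0.0566]},
    {"grip": 1,"travel": [33,-7.5,1.2],"twist": [0,0,-0.0566]},
    {"grip": 1,"travel": [33,-7.5,1.2],"twist": [0,0,-0.0566]},
    {"grip": 1,"travel": [33,-7.5,1.2],"twist": [0,0,-0.0566]},
    {"grip": 1,"travel": [33,-7.5,1.2],"twist": [0,0,-0.0566]},
    {"grip": 1,"travel": [33,-7.5,1.2],"twist": [0,0,-0.0566]},
    {"grip": 1,"travel": [33,-7.5,1.2],"twist": [0,0,-0.0566]},
    {"grip": 1,"travel": [33,-7.5,1.2],"twist": [0,0,-0.0566]},
    {"grip": 1,"travel": [33,-7.5,1.2],"twist": [0,0,-0.0566]}
  ],
  "newtons": 40
}}

```text
t: 3.8
tool_pos: [0.4473, -0.3316, 0.1916]
tool_rot: [180.0, -0.0, 53.7]
contact_force: [1.4, 0.1, -1.1]
opening: 0.0854
grip_force: 0.0
```

Emit:
{"op": "send_rows", "data": {
  "series": [
    {"grip": 1,"travel": [33,-7.5,1.2],"twist": [0,0,-0.0566]},
    {"grip": 1,"travel": [33,-7.5,1.2],"twist": [0,0,-0.0566]},
    {"grip": 1,"travel": [33,-7.5,1.2],"twist": [0,0,-0.0566]},
    {"grip": 1,"travel": [33,-7.5,1.2],"twist": [0,0,-0.0566]},
    {"grip": 1,"travel": [33,-7.5,1.2],"twist": [0,0,-0.0566]},
    {"grip": 1,"travel": [33,-7.5,1.2],"twist": [0,0,-0.0566]},
    {"grip": 1,"travel": [33,-7.5,1.2],"twist": [0,0,-0.0566]},
    {"grip": 1,"travel": [33,-7.5,1.2],"twist": [0,0,-0.0566]},
    {"grip": 1,"travel": [33,-7.5,1.2],"twist": [0,0,-0.0566]},
    {"grip": 1,"travel": [33,-7.5,1.2],"twist": [0,0,-0.0566]}
  ]
}}

```text
t: 4.8
tool_pos: [0.4991, -0.0016, 0.1797]
tool_rot: [180.0, -0.0, 86.1]
contact_force: [0.1, -0.3, -0.1]
opening: 0.0851
grip_force: 0.0
```

Emit:
{"op": "send_rows", "data": {
  "series": [
    {"grip": 1,"travel": [0,0,17],"twist": [0,0,0]},
    {"grip": 1,"travel": [0,0,17],"twist": [0,0,0]},
    {"grip": 1,"travel": [0,0,17],"twist": [0,0,0]},
    {"grip": 1,"travel": [0,0,17],"twist": [0,0,0]},
    {"grip": 1,"travel": [0,0,17],"twist": [0,0,0]},
    {"grip": 1,"travel": [0,0,17],"twist": [0,0,0]},
    {"grip": 1,"travel": [0,0,17],"twist": [0,0,0]},
    {"grip": 1,"travel": [0,0,17],"twist": [0,0,0]},
    {"grip": 1,"travel": [0,0,14],"twist": [0,0,0]},
    {"grip": 1,"travel": [0,0,0],"twist": [0,0,0]}
  ]
}}

```text
t: 5.8
tool_pos: [0.498, -0.003, 0.0282]
tool_rot: [-179.8, 0.0, 86.0]
contact_force: [-0.4, 0.1, -0.2]
opening: 0.0851
grip_force: 0.0
```

Emit:
{"op": "send_rows", "data": {
  "series": [
    {"grip": -1,"travel": [0,0,0],"twist": [0,0,0]},
    {"grip": -1,"travel": [0,0,0],"twist": [0,0,0]},
    {"grip": -1,"travel": [0,0,0],"twist": [0,0,0]},
    {"grip": -1,"travel": [0,0,0],"twist": [0,0,0]},
    {"grip": -1,"travel": [0,0,0],"twist": [0,0,0]},
    {"grip": -1,"travel": [0,0,0],"twist": [0,0,0]},
    {"grip": -1,"travel": [0,0,-10],"twist": [0,0,0]},
    {"grip": -1,"travel": [0,0,-20],"twist": [0,0,0]},
    {"grip": -1,"travel": [0,0,-25],"twist": [0,0,0]},
    {"grip": -1,"travel": [0,0,-25],"twist": [0,0,0]}
  ]
}}

```text
t: 6.8
tool_pos: [0.4985, -0.0029, 0.1109]
tool_rot: [-180.0, -0.0, 86.0]
contact_force: [-1.0, -0.1, -2.6]
opening: 0.059
grip_force: 43.8
```

```bash
python3 - <<'E'
from plan import *
plan(([490,421,155],[180,0,176],20),([490,421,29],[180,0,176],10))
E
```

```text
from [498.5  -2.9 110.9] [-180.   -0.   86.] j [ 22.  27. -35. 112.  20.  48. -28.]
[490, 421, 155] [180, 0, 176] n 20 travel [18.7, 14.4, -2.2] twist [-0.0, -0.0, -0.0785] 
[490, 421, 29] [180, 0, 176] n 10 travel [0.0, -0.0, 12.6] twist [0.0, 0.0, 0.0]
```

Emit:
{"op": "send_rows", "data": {
  "series": [
    {"grip": -1,"travel": [18.7,14.4,-4.4],"twist": [0,0,-0.0785]},
    {"grip": -1,"travel": [18.7,14.4,-4.4],"twist": [0,0,-0.0785]},
    {"grip": -1,"travel": [18.7,14.4,-4.4],"twist": [0,0,-0.0785]},
    {"grip": -1,"travel": [18.7,14.4,-4.4],"twist": [0,0,-0.0785]},
    {"grip": -1,"travel": [18.7,14.4,-4.4],"twist": [0,0,-0.0785]},
    {"grip": -1,"travel": [18.7,14.4,-4.4],"twist": [0,0,-0.0785]},
    {"grip": -1,"travel": [18.7,14.4,-4.4],"twist": [0,0,-0.0785]},
    {"grip": -1,"travel": [18.7,14.4,-4.4],"twist": [0,0,-0.0785]},
    {"grip": -1,"travel": [18.7,14.4,-4.4],"twist": [0,0,-0.0785]},
    {"grip": -1,"travel": [18.7,14.4,-4.4],"twist": [0,0,-0.0785]}
  ]
}}

```text
t: 7.8
tool_pos: [0.5828, 0.2118, 0.1542]
tool_rot: [-180.0, -0.0, 131.1]
contact_force: [-0.2, -0.8, -2.0]
opening: 0.0589
grip_force: 43.9
```

Emit:
{"op": "send_rows", "data": {
  "series": [
    {"grip": -1,"travel": [18.7,14.4,0],"twist": [0,0,-0.0785]},
    {"grip": -1,"travel": [18.7,14.4,0],"twist": [0,0,-0.0785]},
    {"grip": -1,"travel": [18.7,14.4,0],"twist": [0,0,-0.0785]},
    {"grip": -1,"travel": [18.7,14.4,0],"twist": [0,0,-0.0785]},
    {"grip": -1,"travel": [18.7,14.4,0],"twist": [0,0,-0.0785]},
    {"grip": -1,"travel": [18.7,14.4,0],"twist": [0,0,-0.0785]},
    {"grip": -1,"travel": [18.7,14.4,0],"twist": [0,0,-0.0785]},
    {"grip": -1,"travel": [18.7,14.4,0],"twist": [0,0,-0.0785]},
    {"grip": -1,"travel": [18.7,14.4,0],"twist": [0,0,-0.0785]},
    {"grip": -1,"travel": [18.7,14.4,0],"twist": [0,0,-0.0785]}
  ]
}}

```text
t: 8.8
tool_pos: [0.4901, 0.4224, 0.154]
tool_rot: [-180.0, -0.0, 176.1]
contact_force: [0.1, 0.5, -1.7]
opening: 0.059
grip_force: 43.9
```

Emit:
{"op": "send_rows", "data": {
  "series": [
    {"grip": -1,"travel": [0,0,15],"twist": [0,0,0]},
    {"grip": -1,"travel": [0,0,15],"twist": [0,0,0]},
    {"grip": -1,"travel": [0,0,15],"twist": [0,0,0]},
    {"grip": -1,"travel": [0,0,15],"twist": [0,0,0]},
    {"grip": -1,"travel": [0,0,15],"twist": [0,0,0]},
    {"grip": -1,"travel": [0,0,10],"twist": [0,0,0]},
    {"grip": -1,"travel": [0,0,0],"twist": [0,0,0]},
    {"grip": -1,"travel": [0,0,0],"twist": [0,0,0]},
    {"grip": -1,"travel": [0,0,0],"twist": [0,0,0]},
    {"grip": -1,"travel": [0,0,0],"twist": [0,0,0]}
  ]
}}

```text
t: 9.8
tool_pos: [0.4909, 0.4226, 0.0694]
tool_rot: [179.9, 0.0, 175.9]
contact_force: [-0.2, 0.2, -2.0]
opening: 0.0587
grip_force: 43.8
```

Emit:
{"op": "send_rows", "data": {
  "series": [
    {"grip": -1,"travel": [0,0,15],"twist": [0,0,0]},
    {"grip": -1,"travel": [0,0,14],"twist": [0,0,0]},
    {"grip": -1,"travel": [0,0,8],"twist": [0,0,0]},
    {"grip": -1,"travel": [0,0,4],"twist": [0,0,0]},
    {"grip": -1,"travel": [0,0,0],"twist": [0,0,0]},
    {"grip": 1,"travel": [0,0,0],"twist": [0,0,0]},
    {"grip": 1,"travel": [0,0,0],"twist": [0,0,0]},
    {"grip": 1,"travel": [0,0,0],"twist": [0,0,0]},
    {"grip": 1,"travel": [0,0,0],"twist": [0,0,0]},
    {"grip": 1,"travel": [0,0,0],"twist": [0,0,0]}
  ]
}}

```text
t: 10.8
tool_pos: [0.4906, 0.4222, 0.0274]
tool_rot: [-180.0, -0.0, 175.9]
contact_force: [0.5, -0.8, -0.2]
opening: 0.0854
grip_force: 0.0
```

Emit:
{"op": "send_rows", "data": {
  "series": [
    {"grip": 1,"travel": [0,0,-20],"twist": [0,0,0]},
    {"grip": 1,"travel": [0,0,-20],"twist": [0,0,0]},
    {"grip": 1,"travel": [0,0,-20],"twist": [0,0,0]},
    {"grip": 1,"travel": [0,0,-20],"twist": [0,0,0]},
    {"grip": 1,"travel": [0,0,-20],"twist": [0,0,0]},
    {"grip": 1,"travel": [0,0,-20],"twist": [0,0,0]},
    {"grip": 1,"travel": [0,0,-20],"twist": [0,0,0]},
    {"grip": 1,"travel": [0,0,0],"twist": [0,0,0]},
    {"grip": 1,"travel": [0,0,0],"twist": [0,0,0]},
    {"grip": 1,"travel": [0,0,0],"twist": [0,0,0]}
  ]
}}

```text
t: 11.8
tool_pos: [0.4905, 0.4215, 0.1665]
tool_rot: [-179.9, -0.0, 175.9]
contact_force: [-0.4, 0.3, -0.4]
opening: 0.0857
grip_force: 0.0
```

```bash
python3 - <<'E'
from plan import *
plan(([500,121,180],[180,0,120],12),([608,116,90],[180,0,85],8))
from h import *
P=snap()
print(fit(P,"wipes",(.06,.1,.004,.074),(.49,.422,.07),86))
for l in [("carrier",(.2,.36,0,.006),(.557,-.006,.006),-5),("finished1",(.055,.08,.006,.031),(.588,-.136,.031),-5),("finished2",(.055,.08,.006,.031),(.61,.115,.031),-5)]: print(l[0],*fit(P,*l))
E
```

```text
from [490.5 421.5 166.5] [-179.9   -0.   175.9] j [-13.  41. -56.  85.  35.  73.  13.]
[500, 121, 180] [180, 0, 120] n 12 travel [-13.6, -22.2, -1.1] twist [-0.0001, -0.0, 0.0814] 
[608, 116, 90] [180, 0, 85] n 8 travel [-4.1, 13.1, 11.3] twist [0.0, -0.0, 0.0764] 
([[496.2, 414.0, 90.1, np.float64(0.053)], [521.6, 420.3, 83.7, np.float64(0.843)]], [497.3, 413.8, 91.3, np.float64(0.901)])
carrier [[557.6, -9.9, -4.5, np.float64(0.029)], [555.3, -2.3, -4.7, np.float64(0.042)]] [557.0, -5.6, -4.7, np.float64(0.085)]
finished1 [[590.5, -130.8, -3.8, np.float64(0.036)]] None
finished2 [[609.1, 114.5, -5.2, np.float64(0.076)], [611.2, 118.7, -3.9, np.float64(0.056)]] [610.3, 116.9, -4.4, np.float64(0.163)]
```

```bash
python3 - <<'E'
from plan import *
plan(([610,118,120],[180,0,85.4],20),([610,118,3],[180,0,85.4],10))
E
```

```text
from [490.6 422.1 167.5] [-180.    -0.   175.9] j [-13.  41. -56.  85.  35.  73.  13.]
[610, 118, 120] [180, 0, 85.4] n 20 travel [-16.9, -6.7, 2.4] twist [-0.0, -0.0, 0.079] 
[610, 118, 3] [180, 0, 85.4] n 10 travel [0.0, -0.0, 11.7] twist [0.0, 0.0, 0.0]
```

Emit:
{"op": "send_rows", "data": {
  "series": [
    {"grip": 1,"travel": [-16.9,-6.7,2.4],"twist": [0,0,0.079]},
    {"grip": 1,"travel": [-16.9,-6.7,2.4],"twist": [0,0,0.079]},
    {"grip": 1,"travel": [-16.9,-6.7,2.4],"twist": [0,0,0.079]},
    {"grip": 1,"travel": [-16.9,-6.7,2.4],"twist": [0,0,0.079]},
    {"grip": 1,"travel": [-16.9,-6.7,2.4],"twist": [0,0,0.079]},
    {"grip": 1,"travel": [-16.9,-6.7,2.4],"twist": [0,0,0.079]},
    {"grip": 1,"travel": [-16.9,-6.7,2.4],"twist": [0,0,0.079]},
    {"grip": 1,"travel": [-16.9,-6.7,2.4],"twist": [0,0,0.079]},
    {"grip": 1,"travel": [-16.9,-6.7,2.4],"twist": [0,0,0.079]},
    {"grip": 1,"travel": [-16.9,-6.7,2.4],"twist": [0,0,0.079]}
  ]
}}

```text
t: 13.3
tool_pos: [0.614, 0.294, 0.1434]
tool_rot: [180.0, -0.0, 130.5]
contact_force: [-0.3, -0.2, -0.1]
opening: 0.0848
grip_force: 0.0
```

Emit:
{"op": "send_rows", "data": {
  "series": [
    {"grip": 1,"travel": [-16.9,-6.7,2.4],"twist": [0,0,0.079]},
    {"grip": 1,"travel": [-16.9,-6.7,2.4],"twist": [0,0,0.079]},
    {"grip": 1,"travel": [-16.9,-6.7,2.4],"twist": [0,0,0.079]},
    {"grip": 1,"travel": [-16.9,-6.7,2.4],"twist": [0,0,0.079]},
    {"grip": 1,"travel": [-16.9,-6.7,2.4],"twist": [0,0,0.079]},
    {"grip": 1,"travel": [-16.9,-6.7,2.4],"twist": [0,0,0.079]},
    {"grip": 1,"travel": [-16.9,-6.7,2.4],"twist": [0,0,0.079]},
    {"grip": 1,"travel": [-16.9,-6.7,2.4],"twist": [0,0,0.079]},
    {"grip": 1,"travel": [-16.9,-6.7,2.4],"twist": [0,0,0.079]},
    {"grip": 1,"travel": [-16.9,-6.7,2.4],"twist": [0,0,0.079]}
  ]
}}

```text
t: 14.3
tool_pos: [0.6094, 0.1167, 0.1195]
tool_rot: [180.0, -0.0, 85.2]
contact_force: [-0.2, -0.2, -0.6]
opening: 0.0853
grip_force: 0.0
```

```bash
python3 - <<'E'
from h import *
from plan import *
P=snap()
print("wipes",fit(P,"wipes",(.06,.1,.004,.074),(.49,.422,.07),86))
print("f1",fit(P,"finished1",(.055,.08,.006,.031),(.588,-.136,.031),-5))
plan(([610,118,3],[180,0,85.4],10))
E
```

```text
wipes ([[496.1, 414.7, 86.3, np.float64(0.027)], [495.6, 421.0, 88.8, np.float64(0.074)]], [494.8, 419.3, 88.1, np.float64(0.159)])
f1 ([[588.7, -136.7, -5.0, np.float64(0.038)], [590.5, -130.7, -3.6, np.float64(0.054)]], [589.7, -131.7, -4.1, np.float64(0.197)])
from [609.8 118.9 119.9] [ 1.80e+02 -1.00e-01  8.56e+01] j [  7.  36. -33.  93.  22.  58. -38.]
[610, 118, 3] [180, 0, 85.4] n 10 travel [-0.1, 0.0, 11.7] twist [0.0001, -0.0001, 0.0003]
```

Emit:
{"op": "send_rows", "data": {
  "series": [
    {"grip": 1,"travel": [0,0,18],"twist": [0,0,0]},
    {"grip": 1,"travel": [0,0,18],"twist": [0,0,0]},
    {"grip": 1,"travel": [0,0,18],"twist": [0,0,0]},
    {"grip": 1,"travel": [0,0,18],"twist": [0,0,0]},
    {"grip": 1,"travel": [0,0,15],"twist": [0,0,0]},
    {"grip": 1,"travel": [0,0,12],"twist": [0,0,0]},
    {"grip": 1,"travel": [0,0,9],"twist": [0,0,0]},
    {"grip": 1,"travel": [0,0,6],"twist": [0,0,0]},
    {"grip": 1,"travel": [0,0,1],"twist": [0,0,0]},
    {"grip": 1,"travel": [0,0,0],"twist": [0,0,0]}
  ],
  "newtons": 60
}}

```text
t: 15.6
tool_pos: [0.6098, 0.1175, 0.0048]
tool_rot: [180.0, -0.0, 85.4]
contact_force: [-0.6, 0.7, 1.0]
opening: 0.0854
grip_force: 0.0
```

Emit:
{"op": "send_rows", "data": {
  "series": [
    {"grip": -1,"travel": [0,0,0],"twist": [0,0,0]},
    {"grip": -1,"travel": [0,0,0],"twist": [0,0,0]},
    {"grip": -1,"travel": [0,0,0],"twist": [0,0,0]},
    {"grip": -1,"travel": [0,0,0],"twist": [0,0,0]},
    {"grip": -1,"travel": [0,0,0],"twist": [0,0,0]},
    {"grip": -1,"travel": [0,0,0],"twist": [0,0,0]},
    {"grip": -1,"travel": [0,0,0],"twist": [0,0,0]},
    {"grip": -1,"travel": [0,0,0],"twist": [0,0,0]},
    {"grip": -1,"travel": [0,0,0],"twist": [0,0,0]},
    {"grip": -1,"travel": [0,0,0],"twist": [0,0,0]}
  ]
}}

```text
t: 16.6
tool_pos: [0.6095, 0.1174, 0.0046]
tool_rot: [180.0, -0.0, 85.4]
contact_force: [-0.8, 0.0, 0.4]
opening: -0.0
grip_force: 0.0
```

```bash
python3 - <<'E'
from plan import *
print(manip.observe()['contact_force'])
plan(([610,118,140],[180,0,85.4],7),([592,-140,160],[180,0,60],10),([548,-417,120],[180,0,-3.5],13))
E
```

```text
[-0.82694791  0.04751115  0.37918493]
from [609.5 117.4   4.6] [180.   -0.   85.4] j [  4.  43. -29.  99.  28.  45. -43.]
[610, 118, 140] [180, 0, 85.4] n 7 travel [0.1, 0.1, -19.3] twist [0.0, -0.0, 0.0] 
[592, -140, 160] [180, 0, 60] n 10 travel [-25.5, 5.4, -2.0] twist [0.0, -0.0, 0.0443] 
[548, -417, 120] [180, 0, -3.5] n 13 travel [-14.5, 17.5, 3.1] twist [-0.0, -0.0, 0.0853]
```

Emit:
{"op": "send_rows", "data": {
  "series": [
    {"grip": -1,"travel": [0,0,-20],"twist": [0,0,0]},
    {"grip": -1,"travel": [0,0,-20],"twist": [0,0,0]},
    {"grip": -1,"travel": [0,0,-20],"twist": [0,0,0]},
    {"grip": -1,"travel": [0,0,-20],"twist": [0,0,0]},
    {"grip": -1,"travel": [0,0,-20],"twist": [0,0,0]},
    {"grip": 1,"travel": [0,0,-20],"twist": [0,0,0]},
    {"grip": 1,"travel": [0,0,-20],"twist": [0,0,0]},
    {"grip": 1,"travel": [0,0,-20],"twist": [0,0,0]},
    {"grip": 1,"travel": [0,0,0],"twist": [0,0,0]},
    {"grip": 1,"travel": [0,0,0],"twist": [0,0,0]}
  ]
}}

```text
t: 17.6
tool_pos: [0.6095, 0.1174, 0.1646]
tool_rot: [180.0, 0.0, 85.4]
contact_force: [-0.3, -0.5, 0.6]
opening: 0.0722
grip_force: 0.0
```

```bash
python3 - <<'E'
from h import *
P=snap()
for p in P:
    T=np.array(p['T'])
    print([(round(q['p'],2),(T[:3,:3]@q['centre']+T[:3,3]).round(3).tolist()) for q in spotter.search_frame(p,'finished2')])
a=cv2.resize(P[0]['pixels'][150:290,150:330],(540,420),interpolation=cv2.INTER_CUBIC)
b=cv2.resize(P[1]['pixels'][120:260,180:340],(0,0),fx=3,fy=3,interpolation=cv2.INTER_CUBIC)[:, :250]
cv2.imwrite('pics/c2.png',np.hstack([a,b])[:,:,::-1])
E
```

```text
[(0.75, [0.601, -0.144, 0.03]), (0.75, [0.619, 0.105, 0.03]), (0.74, [0.56, -0.287, 0.073])]
[(0.67, [0.588, -0.13, 0.033])]
```

View pics/c2.png

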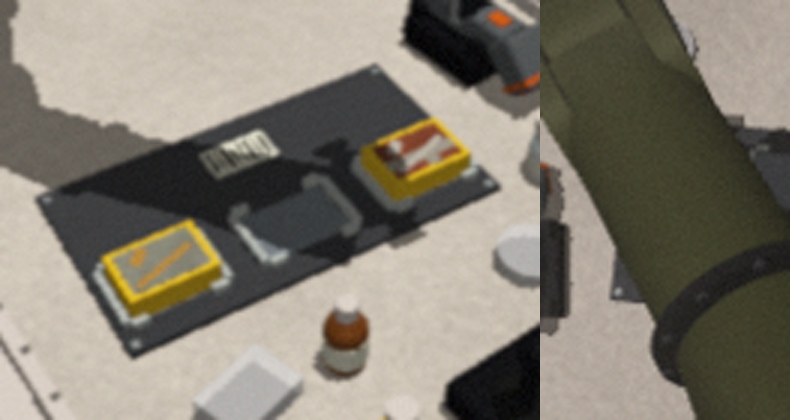

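```bash
python3 - <<'E'
from h import *
P=[viewer.read_camera("scene")]
for z in(.006,.02,.031,.04):print(z,fit(P,"finished2",(.055,.08,z,z+.025),(.61,.115,.031),-5)[0])
print(proj(P[0],[.6095,.1174,.1646]), manip.observe()['joint_pos'], manip.observe()['opening'])
a=cv2.resize(P[0]['pixels'][20:290,150:450],(600,540),interpolation=cv2.INTER_CUBIC)
cv2.imwrite('pics/c3.png',a[:,:,::-1])
E
```

```text
0.006 [[609.4, 113.4, -4.3, np.float64(0.053)]]
0.02 [[619.6, 103.9, -5.5, np.float64(0.054)]]
0.031 [[628.6, 96.4, -5.2, np.float64(0.065)]]
0.04 [[635.8, 89.1, -5.1, np.float64(0.077)]]
[[293.21666652 158.41293607]] [  7.39186766  33.12975843 -34.42982345  89.79444863  20.19925284
  63.42659682 -36.4064128 ] 0.08545231287104811
```

View pics/c3.png

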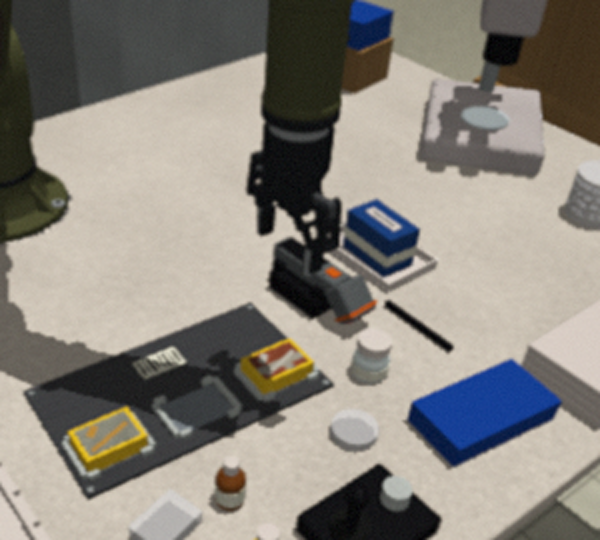

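```bash
python3 - <<'E'
from h import *
P=[viewer.read_camera("scene")]
for z in(.165,.178,.19,.205):print(z,proj(P[0],[[.6095-.047,.1174+.004,z],[.6095+.047,.1174-.004,z]]).round(0).tolist())
E
```

```text
0.165 [[282.0, 148.0], [305.0, 169.0]]
0.178 [[283.0, 144.0], [305.0, 165.0]]
0.19 [[283.0, 140.0], [306.0, 160.0]]
0.205 [[283.0, 135.0], [307.0, 155.0]]
```

Emit:
{"op": "send_rows", "data": {
  "series": [
    {"grip": -1,"travel": [0,0,20],"twist": [0,0,0]},
    {"grip": -1,"travel": [0,0,20],"twist": [0,0,0]},
    {"grip": -1,"travel": [0,0,20],"twist": [0,0,0]},
    {"grip": -1,"travel": [0,0,20],"twist": [0,0,0]},
    {"grip": -1,"travel": [0,0,20],"twist": [0,0,0]},
    {"grip": -1,"travel": [0,0,20],"twist": [0,0,0]},
    {"grip": -1,"travel": [0,0,15],"twist": [0,0,0]},
    {"grip": -1,"travel": [0,0,10],"twist": [0,0,0]},
    {"grip": -1,"travel": [0,0,8],"twist": [0,0,0]},
    {"grip": -1,"travel": [0,0,0],"twist": [0,0,0]}
  ]
}}

```text
t: 19.1
tool_pos: [0.6092, 0.1174, 0.0108]
tool_rot: [-179.9, 0.0, 85.4]
contact_force: [-0.4, -0.4, 0.2]
opening: -0.0003
grip_force: 0.0
```

```bash
python3 - <<'E'
from h import *
o=manip.observe();print(o['tool_pos'],o['contact_force'])
p=viewer.read_camera("scene")
print(proj(p,o['tool_pos']),proj(p,o['tool_pos']+[0,0,.027]))
a=cv2.resize(p['pixels'][60:260,180:380],(600,600),interpolation=cv2.INTER_CUBIC)
cv2.imwrite('pics/c4.png',a[:,:,::-1])
E
```

```text
[0.6091593  0.11739917 0.01083946] [-0.38823803 -0.41752052  0.20277464]
[[288.92793135 203.88056394]] [[289.60712062 196.53450962]]
```

View pics/c4.png

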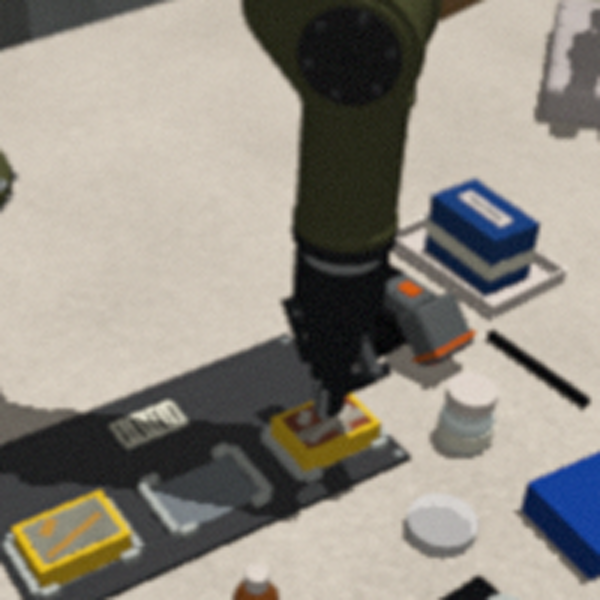

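The fingertips are at crop (333,415), right on top of the block, which is about 25 mm higher than the reported TCP. I'll measure the offset by touch.

Emit:
{"op": "send_rows", "data": {
  "series": [
    {"grip": -1,"travel": [0,0,1],"twist": [0,0,0]},
    {"grip": -1,"travel": [0,0,1],"twist": [0,0,0]},
    {"grip": -1,"travel": [0,0,1],"twist": [0,0,0]},
    {"grip": -1,"travel": [0,0,1],"twist": [0,0,0]},
    {"grip": -1,"travel": [0,0,1],"twist": [0,0,0]},
    {"grip": -1,"travel": [0,0,1],"twist": [0,0,0]},
    {"grip": -1,"travel": [0,0,0],"twist": [0,0,0]},
    {"grip": -1,"travel": [0,0,0],"twist": [0,0,0]},
    {"grip": -1,"travel": [0,0,0],"twist": [0,0,0]},
    {"grip": -1,"travel": [0,0,0],"twist": [0,0,0]}
  ]
}}

```text
t: 20.15
tool_pos: [0.6096, 0.1175, 0.0056]
tool_rot: [180.0, -0.0, 85.4]
contact_force: [-0.7, 0.2, -0.3]
opening: 0.0004
grip_force: 0.0
```

Emit:
{"op": "send_rows", "data": {
  "series": [
    {"grip": -1,"travel": [0,0,1],"twist": [0,0,0]},
    {"grip": -1,"travel": [0,0,0],"twist": [0,0,0]},
    {"grip": -1,"travel": [0,0,1],"twist": [0,0,0]},
    {"grip": -1,"travel": [0,0,0],"twist": [0,0,0]},
    {"grip": -1,"travel": [0,0,1],"twist": [0,0,0]},
    {"grip": -1,"travel": [0,0,0],"twist": [0,0,0]},
    {"grip": -1,"travel": [0,0,0],"twist": [0,0,0]},
    {"grip": -1,"travel": [0,0,0],"twist": [0,0,0]},
    {"grip": -1,"travel": [0,0,0],"twist": [0,0,0]},
    {"grip": -1,"travel": [0,0,0],"twist": [0,0,0]}
  ]
}}

```text
t: 21.15
tool_pos: [0.6096, 0.1175, 0.0035]
tool_rot: [180.0, 0.0, 85.4]
contact_force: [-2.2, -0.5, 7.4]
opening: -0.0001
grip_force: 3.9
```

Contact with the block top (31 mm) came at a reading of 3.6 mm, so the real fingertips are 27 mm above the reported TCP. I'll account for that from here and grasp again, lower.

Emit:
{"op": "send_rows", "data": {
  "series": [
    {"grip": 1,"travel": [0,0,-15],"twist": [0,0,0]},
    {"grip": 1,"travel": [0,0,-15],"twist": [0,0,0]},
    {"grip": 1,"travel": [0,0,0],"twist": [0,0,0]},
    {"grip": 1,"travel": [0,0,0],"twist": [0,0,0]},
    {"grip": 1,"travel": [0,0,0],"twist": [0,0,0]},
    {"grip": 1,"travel": [0,0,10],"twist": [0,0,0]},
    {"grip": 1,"travel": [0,0,10],"twist": [0,0,0]},
    {"grip": 1,"travel": [0,0,10],"twist": [0,0,0]},
    {"grip": 1,"travel": [0,0,8],"twist": [0,0,0]},
    {"grip": 1,"travel": [0,0,5],"twist": [0,0,0]}
  ]
}}

```text
t: 22.15
tool_pos: [0.6089, 0.1173, -0.0119]
tool_rot: [-179.9, 0.0, 85.4]
contact_force: [-1.0, -0.1, 1.0]
opening: 0.0855
grip_force: 0.0
```

Emit:
{"op": "send_rows", "data": {
  "series": [
    {"grip": 1,"travel": [0,0,5],"twist": [0,0,0]},
    {"grip": 1,"travel": [0,0,4],"twist": [0,0,0]},
    {"grip": 1,"travel": [0,0,0],"twist": [0,0,0]},
    {"grip": -1,"travel": [0,0,0],"twist": [0,0,0]},
    {"grip": -1,"travel": [0,0,0],"twist": [0,0,0]},
    {"grip": -1,"travel": [0,0,0],"twist": [0,0,0]},
    {"grip": -1,"travel": [0,0,0],"twist": [0,0,0]},
    {"grip": -1,"travel": [0,0,0],"twist": [0,0,0]},
    {"grip": -1,"travel": [0,0,0],"twist": [0,0,0]},
    {"grip": -1,"travel": [0,0,0],"twist": [0,0,0]}
  ]
}}

```text
t: 23.15
tool_pos: [0.61, 0.1176, -0.0187]
tool_rot: [179.9, -0.0, 85.4]
contact_force: [-0.8, -0.2, 5.8]
opening: 0.0538
grip_force: 64.8
```

```bash
python3 - <<'E'
from plan import *
plan(([610,118,110],[180,0,85.4],8),([592,-150,130],[180,0,45],12),([543.5,-417,110],[180,0,-3.2],10),([543.5,-417,-18],[180,0,-3.2],10))
E
```

```text
from [610.  117.6 -18.7] [179.9  -0.   85.4] j [  3.  45. -28. 100.  29.  43. -44.]
[610, 118, 110] [180, 0, 85.4] n 8 travel [0.1, 0.0, -16.1] twist [0.0001, -0.0, 0.0] 
[592, -150, 130] [180, 0, 45] n 12 travel [-21.6, 7.5, -1.7] twist [0.0, -0.0, 0.0588] 
[543.5, -417, 110] [180, 0, -3.2] n 10 travel [-15.5, 23.3, 2.0] twist [0.0, -0.0, 0.0841] 
[543.5, -417, -18] [180, 0, -3.2] n 10 travel [0.0, -0.0, 12.8] twist [0.0, 0.0, 0.0]
```

Emit:
{"op": "send_rows", "data": {
  "series": [
    {"grip": -1,"travel": [0,0,-16],"twist": [0,0,0]},
    {"grip": -1,"travel": [0,0,-16],"twist": [0,0,0]},
    {"grip": -1,"travel": [0,0,-16],"twist": [0,0,0]},
    {"grip": -1,"travel": [0,0,-16],"twist": [0,0,0]},
    {"grip": -1,"travel": [0,0,-16],"twist": [0,0,0]},
    {"grip": -1,"travel": [0,0,-16],"twist": [0,0,0]},
    {"grip": -1,"travel": [0,0,-16],"twist": [0,0,0]},
    {"grip": -1,"travel": [0,0,-16],"twist": [0,0,0]},
    {"grip": -1,"travel": [-21.6,7.5,-1.7],"twist": [0,0,0.0588]},
    {"grip": -1,"travel": [-21.6,7.5,-1.7],"twist": [0,0,0.0588]}
  ]
}}

```text
t: 24.15
tool_pos: [0.62, 0.0721, 0.1128]
tool_rot: [180.0, -0.0, 78.5]
contact_force: [0.7, -0.6, -2.9]
opening: 0.0539
grip_force: 64.0
```

Emit:
{"op": "send_rows", "data": {
  "series": [
    {"grip": -1,"travel": [-21.6,7.5,-1.7],"twist": [0,0,0.0588]},
    {"grip": -1,"travel": [-21.6,7.5,-1.7],"twist": [0,0,0.0588]},
    {"grip": -1,"travel": [-21.6,7.5,-1.7],"twist": [0,0,0.0588]},
    {"grip": -1,"travel": [-21.6,7.5,-1.7],"twist": [0,0,0.0588]},
    {"grip": -1,"travel": [-21.6,7.5,-1.7],"twist": [0,0,0.0588]},
    {"grip": -1,"travel": [-21.6,7.5,-1.7],"twist": [0,0,0.0588]},
    {"grip": -1,"travel": [-21.6,7.5,-1.7],"twist": [0,0,0.0588]},
    {"grip": -1,"travel": [-21.6,7.5,-1.7],"twist": [0,0,0.0588]},
    {"grip": -1,"travel": [-21.6,7.5,-1.7],"twist": [0,0,0.0588]},
    {"grip": -1,"travel": [-21.6,7.5,-1.7],"twist": [0,0,0.0588]}
  ]
}}

```text
t: 25.15
tool_pos: [0.5902, -0.1523, 0.1291]
tool_rot: [-180.0, -0.0, 44.7]
contact_force: [0.3, -0.6, -2.1]
opening: 0.0535
grip_force: 64.0
```

Emit:
{"op": "send_rows", "data": {
  "series": [
    {"grip": -1,"travel": [-15.5,23.3,2],"twist": [0,0,0.0841]},
    {"grip": -1,"travel": [-15.5,23.3,2],"twist": [0,0,0.0841]},
    {"grip": -1,"travel": [-15.5,23.3,2],"twist": [0,0,0.0841]},
    {"grip": -1,"travel": [-15.5,23.3,2],"twist": [0,0,0.0841]},
    {"grip": -1,"travel": [-15.5,23.3,2],"twist": [0,0,0.0841]},
    {"grip": -1,"travel": [-15.5,23.3,2],"twist": [0,0,0.0841]},
    {"grip": -1,"travel": [-15.5,23.3,2],"twist": [0,0,0.0841]},
    {"grip": -1,"travel": [-15.5,23.3,2],"twist": [0,0,0.0841]},
    {"grip": -1,"travel": [-15.5,23.3,2],"twist": [0,0,0.0841]},
    {"grip": -1,"travel": [-15.5,23.3,2],"twist": [0,0,0.0841]}
  ]
}}

```text
t: 26.15
tool_pos: [0.5409, -0.42, 0.1087]
tool_rot: [-180.0, 0.0, -3.6]
contact_force: [0.0, -0.4, -2.0]
opening: 0.0536
grip_force: 64.0
```

```bash
python3 - <<'E'
from plan import *
print(manip.observe()['opening'])
plan(([543.5,-417,-18],[180,0,-3.2],10))
E
```

```text
0.05363589945709656
from [ 540.9 -420.   108.7] [-180.     0.    -3.6] j [ 41.  39.  -9.  83.   7.  59. -63.]
[543.5, -417, -18] [180, 0, -3.2] n 10 travel [0.2, -0.3, 12.7] twist [-0.0, 0.0, -0.0007]
```

Emit:
{"op": "send_rows", "data": {
  "series": [
    {"grip": -1,"travel": [0.3,-0.4,18],"twist": [0,0,0]},
    {"grip": -1,"travel": [0.3,-0.4,18],"twist": [0,0,0]},
    {"grip": -1,"travel": [0.3,-0.4,18],"twist": [0,0,0]},
    {"grip": -1,"travel": [0.3,-0.4,18],"twist": [0,0,0]},
    {"grip": -1,"travel": [0.3,-0.4,18],"twist": [0,0,0]},
    {"grip": -1,"travel": [0.3,-0.4,15],"twist": [0,0,0]},
    {"grip": -1,"travel": [0.3,-0.4,11],"twist": [0,0,0]},
    {"grip": -1,"travel": [0,0,6],"twist": [0,0,0]},
    {"grip": -1,"travel": [0,0,4],"twist": [0,0,0]},
    {"grip": -1,"travel": [0,0,0],"twist": [0,0,0]}
  ]
}}

```text
t: 27.15
tool_pos: [0.5444, -0.4154, -0.0171]
tool_rot: [-180.0, 0.0, -3.2]
contact_force: [0.2, -0.2, -2.3]
opening: 0.0538
grip_force: 64.0
```

Emit:
{"op": "send_rows", "data": {
  "series": [
    {"grip": 0.65,"travel": [0,0,0],"twist": [0,0,0]},
    {"grip": 0.65,"travel": [0,0,0],"twist": [0,0,0]},
    {"grip": 0.65,"travel": [0,0,0],"twist": [0,0,0]},
    {"grip": 0.65,"travel": [0,0,0],"twist": [0,0,0]},
    {"grip": 0.65,"travel": [0,0,-10],"twist": [0,0,0]},
    {"grip": 0.65,"travel": [0,0,-20],"twist": [0,0,0]},
    {"grip": 1,"travel": [0,0,-25],"twist": [0,0,0]},
    {"grip": 1,"travel": [0,0,-25],"twist": [0,0,0]},
    {"grip": 1,"travel": [0,0,-25],"twist": [0,0,0]},
    {"grip": 1,"travel": [0,0,-25],"twist": [0,0,0]}
  ]
}}

```text
t: 28.15
tool_pos: [0.5445, -0.4153, 0.115]
tool_rot: [180.0, -0.0, -3.2]
contact_force: [-0.9, 0.4, -0.5]
opening: 0.0856
grip_force: 0.0
```

```bash
python3 - <<'E'
from plan import *
plan(([590,-131.5,110],[180,0,85.4],14))
E
```

```text
from [ 544.5 -415.3  115. ] [180.   -0.   -3.2] j [ 40.  38.  -9.  83.   7.  59. -63.]
[590, -131.5, 110] [180, 0, 85.4] n 14 travel [16.6, -15.5, 0.4] twist [0.0001, -0.0, -0.1104]
```

Emit:
{"op": "send_rows", "data": {
  "series": [
    {"grip": 1,"travel": [16.6,-15.5,0.4],"twist": [0,0,-0.1104]},
    {"grip": 1,"travel": [16.6,-15.5,0.4],"twist": [0,0,-0.1104]},
    {"grip": 1,"travel": [16.6,-15.5,0.4],"twist": [0,0,-0.1104]},
    {"grip": 1,"travel": [16.6,-15.5,0.4],"twist": [0,0,-0.1104]},
    {"grip": 1,"travel": [16.6,-15.5,0.4],"twist": [0,0,-0.1104]},
    {"grip": 1,"travel": [16.6,-15.5,0.4],"twist": [0,0,-0.1104]},
    {"grip": 1,"travel": [16.6,-15.5,0.4],"twist": [0,0,-0.1104]},
    {"grip": 1,"travel": [16.6,-15.5,0.4],"twist": [0,0,-0.1104]},
    {"grip": 1,"travel": [16.6,-15.5,0.4],"twist": [0,0,-0.1104]},
    {"grip": 1,"travel": [16.6,-15.5,0.4],"twist": [0,0,-0.1104]}
  ]
}}

```text
t: 29.15
tool_pos: [0.6246, -0.2138, 0.1099]
tool_rot: [179.9, -0.0, 60.3]
contact_force: [-0.6, 0.2, 0.3]
opening: 0.0858
grip_force: 0.0
```

Emit:
{"op": "send_rows", "data": {
  "series": [
    {"grip": 1,"travel": [16.6,-15.5,0.4],"twist": [0,0,-0.1104]},
    {"grip": 1,"travel": [16.6,-15.5,0.4],"twist": [0,0,-0.1104]},
    {"grip": 1,"travel": [16.6,-15.5,0.4],"twist": [0,0,-0.1104]},
    {"grip": 1,"travel": [16.6,-15.5,0.4],"twist": [0,0,-0.1104]},
    {"grip": 1,"travel": [0,0,15],"twist": [0,0,0]},
    {"grip": 1,"travel": [0,0,15],"twist": [0,0,0]},
    {"grip": 1,"travel": [0,0,15],"twist": [0,0,0]},
    {"grip": 1,"travel": [0,0,15],"twist": [0,0,0]},
    {"grip": 1,"travel": [0,0,0],"twist": [0,0,0]},
    {"grip": 1,"travel": [0,0,0],"twist": [0,0,0]}
  ]
}}

```text
t: 30.15
tool_pos: [0.5898, -0.1315, 0.0476]
tool_rot: [-180.0, 0.0, 85.4]
contact_force: [-0.3, -0.3, -0.1]
opening: 0.0855
grip_force: 0.0
```

```bash
python3 - <<'E'
from h import *
from plan import *
P=snap()
print("f2",fit(P,"finished2",(.08,.055,.004,.029),(.544,-.415,.029),-3))
print("f1",fit(P,"finished1",(.055,.08,.006,.031),(.588,-.134,.031),-5))
plan(([590,-131.5,-16],[180,0,85.4],10))
E
```

```text
f2 ([[505.8, -410.3, -4.8, np.float64(0.06)], [505.3, -407.5, -1.5, np.float64(0.096)]], [505.4, -408.9, -3.0, np.float64(0.203)])
f1 ([[592.2, -137.1, -6.0, np.float64(0.106)], [589.5, -101.8, -22.4, np.float64(0.643)]], [589.6, -133.0, -4.2, np.float64(0.83)])
from [ 590.  -131.6   48. ] [179.9   0.   85.4] j [ 29.  39. -31. 100.  26.  48. -18.]
[590, -131.5, -16] [180, 0, 85.4] n 10 travel [0.0, -0.0, 6.4] twist [0.0001, 0.0, -0.0001]
```

```bash
python3 - <<'E'
from plan import *
plan(([590,-131.5,110],[180,0,85.4],3),([505,-409,100],[180,0,-3],14))
E
```

```text
from [ 590.  -131.6   48. ] [179.9   0.   85.4] j [ 29.  39. -31. 100.  26.  48. -18.]
[590, -131.5, 110] [180, 0, 85.4] n 3 travel [0.0, 0.0, -20.7] twist [0.0003, 0.0001, -0.0003] 
[505, -409, 100] [180, 0, -3] n 14 travel [-20.1, 11.0, 0.7] twist [-0.0, -0.0, 0.1102]
```

Emit:
{"op": "send_rows", "data": {
  "series": [
    {"grip": 1,"travel": [0,0,-31],"twist": [0,0,0]},
    {"grip": 1,"travel": [0,0,-31],"twist": [0,0,0]},
    {"grip": 1,"travel": [-20.1,11,0.7],"twist": [0,0,0.1102]},
    {"grip": 1,"travel": [-20.1,11,0.7],"twist": [0,0,0.1102]},
    {"grip": 1,"travel": [-20.1,11,0.7],"twist": [0,0,0.1102]},
    {"grip": 1,"travel": [-20.1,11,0.7],"twist": [0,0,0.1102]},
    {"grip": 1,"travel": [-20.1,11,0.7],"twist": [0,0,0.1102]},
    {"grip": 1,"travel": [-20.1,11,0.7],"twist": [0,0,0.1102]},
    {"grip": 1,"travel": [-20.1,11,0.7],"twist": [0,0,0.1102]},
    {"grip": 1,"travel": [-20.1,11,0.7],"twist": [0,0,0.1102]}
  ]
}}

```text
t: 31.45
tool_pos: [0.5958, -0.3098, 0.104]
tool_rot: [180.0, -0.0, 34.6]
contact_force: [0.2, -0.2, -1.2]
opening: 0.0859
grip_force: 0.0
```

Emit:
{"op": "send_rows", "data": {
  "series": [
    {"grip": 1,"travel": [-20.1,11,0.7],"twist": [0,0,0.1102]},
    {"grip": 1,"travel": [-20.1,11,0.7],"twist": [0,0,0.1102]},
    {"grip": 1,"travel": [-20.1,11,0.7],"twist": [0,0,0.1102]},
    {"grip": 1,"travel": [-20.1,11,0.7],"twist": [0,0,0.1102]},
    {"grip": 1,"travel": [-20.1,11,0.7],"twist": [0,0,0.1102]},
    {"grip": 1,"travel": [-20.1,11,0.7],"twist": [0,0,0.1102]},
    {"grip": 1,"travel": [0,0,20],"twist": [0,0,0]},
    {"grip": 1,"travel": [0,0,20],"twist": [0,0,0]},
    {"grip": 1,"travel": [0,0,15],"twist": [0,0,0]},
    {"grip": 1,"travel": [0,0,0],"twist": [0,0,0]}
  ]
}}

```text
t: 32.45
tool_pos: [0.5037, -0.4079, 0.0427]
tool_rot: [-179.9, 0.2, -3.0]
contact_force: [0.1, 0.2, 0.0]
opening: 0.0853
grip_force: 0.0
```

```bash
python3 - <<'E'
from h import *
from plan import *
plan(([505,-408,-15],[180,0,-3],10))
print("f2",fit(snap(),"finished2",(.08,.055,.004,.029),(.505,-.409,.029),-3))
E
```

```text
from [ 503.7 -407.9   42.7] [-179.9    0.2   -3. ] j [ 42.  40.  -9.  93.   7.  48. -63.]
[505, -408, -15] [180, 0, -3] n 10 travel [0.1, 0.0, 5.8] twist [-0.0002, 0.0003, -0.0] 
f2 ([[506.1, -410.1, -3.2, np.float64(0.052)], [503.4, -402.3, 0.3, np.float64(0.149)]], [505.1, -409.2, -3.2, np.float64(0.305)])
```

Emit:
{"op": "send_rows", "data": {
  "series": [
    {"grip": 0.65,"travel": [0,1,6],"twist": [0,0,0]},
    {"grip": 0.65,"travel": [0,1,6],"twist": [0,0,0]},
    {"grip": 0.65,"travel": [0,0,10],"twist": [0,0,0]},
    {"grip": 0.65,"travel": [0,0,12],"twist": [0,0,0]},
    {"grip": 0.65,"travel": [0,0,12],"twist": [0,0,0]},
    {"grip": 0.65,"travel": [0,0,8],"twist": [0,0,0]},
    {"grip": 0.65,"travel": [0,0,4],"twist": [0,0,0]},
    {"grip": -1,"travel": [0,0,0],"twist": [0,0,0]},
    {"grip": -1,"travel": [0,0,0],"twist": [0,0,0]},
    {"grip": -1,"travel": [0,0,0],"twist": [0,0,0]}
  ]
}}

```text
t: 33.65
tool_pos: [0.5049, -0.411, -0.0131]
tool_rot: [180.0, -0.0, -3.0]
contact_force: [-0.3, -0.7, -1.5]
opening: 0.0531
grip_force: 64.6
```

Emit:
{"op": "send_rows", "data": {
  "series": [
    {"grip": -1,"travel": [0,0,0],"twist": [0,0,0]},
    {"grip": -1,"travel": [0,0,0],"twist": [0,0,0]},
    {"grip": -1,"travel": [0,0,-4],"twist": [0,0,0]},
    {"grip": -1,"travel": [10,0,0],"twist": [0,0,0]},
    {"grip": -1,"travel": [15,1,0],"twist": [0,0,0]},
    {"grip": -1,"travel": [12,2,0],"twist": [0,0,0]},
    {"grip": -1,"travel": [5,1,0],"twist": [0,0,0]},
    {"grip": -1,"travel": [0,0,2],"twist": [0,0,0]},
    {"grip": -1,"travel": [0,0,2],"twist": [0,0,0]},
    {"grip": -1,"travel": [0,0,0],"twist": [0,0,0]}
  ]
}}

```text
t: 34.65
tool_pos: [0.5459, -0.4171, -0.0135]
tool_rot: [-180.0, 0.0, -3.1]
contact_force: [0.0, -0.4, -1.4]
opening: 0.0532
grip_force: 64.7
```

Emit:
{"op": "send_rows", "data": {
  "series": [
    {"grip": 0.65,"travel": [0,0,0],"twist": [0,0,0]},
    {"grip": 0.65,"travel": [0,0,0],"twist": [0,0,0]},
    {"grip": 0.65,"travel": [0,0,0],"twist": [0,0,0]},
    {"grip": 0.65,"travel": [0,0,0],"twist": [0,0,0]},
    {"grip": 0.65,"travel": [0,0,-15],"twist": [0,0,0]},
    {"grip": 0.65,"travel": [0,0,-25],"twist": [0,0,0]},
    {"grip": 1,"travel": [0,0,-25],"twist": [0,0,0]},
    {"grip": 1,"travel": [0,0,-25],"twist": [0,0,0]},
    {"grip": 1,"travel": [0,0,-25],"twist": [0,0,0]},
    {"grip": 1,"travel": [0,0,-10],"twist": [0,0,0]}
  ]
}}

```text
t: 35.65
tool_pos: [0.5478, -0.418, 0.1156]
tool_rot: [179.8, -0.3, -3.0]
contact_force: [0.0, -0.1, 0.1]
opening: 0.0852
grip_force: 0.0
```

```bash
python3 - <<'E'
from plan import *
plan(([590,-131.5,100],[180,0,85.4],14))
E
```

```text
from [ 547.8 -418.   115.6] [179.8  -0.3  -3. ] j [ 40.  38.  -9.  82.   6.  59. -63.]
[590, -131.5, 100] [180, 0, 85.4] n 14 travel [16.6, -15.8, 1.1] twist [0.0004, -0.0001, -0.1103]
```

Emit:
{"op": "send_rows", "data": {
  "series": [
    {"grip": 1,"travel": [16.6,-15.8,1.1],"twist": [0,0,-0.1103]},
    {"grip": 1,"travel": [16.6,-15.8,1.1],"twist": [0,0,-0.1103]},
    {"grip": 1,"travel": [16.6,-15.8,1.1],"twist": [0,0,-0.1103]},
    {"grip": 1,"travel": [16.6,-15.8,1.1],"twist": [0,0,-0.1103]},
    {"grip": 1,"travel": [16.6,-15.8,1.1],"twist": [0,0,-0.1103]},
    {"grip": 1,"travel": [16.6,-15.8,1.1],"twist": [0,0,-0.1103]},
    {"grip": 1,"travel": [16.6,-15.8,1.1],"twist": [0,0,-0.1103]},
    {"grip": 1,"travel": [16.6,-15.8,1.1],"twist": [0,0,-0.1103]},
    {"grip": 1,"travel": [16.6,-15.8,1.1],"twist": [0,0,-0.1103]},
    {"grip": 1,"travel": [16.6,-15.8,1.1],"twist": [0,0,-0.1103]}
  ]
}}

```text
t: 36.65
tool_pos: [0.6246, -0.2127, 0.1004]
tool_rot: [-180.0, -0.0, 60.4]
contact_force: [0.5, 0.1, -0.7]
opening: 0.0852
grip_force: 0.0
```

Emit:
{"op": "send_rows", "data": {
  "series": [
    {"grip": 1,"travel": [16.6,-15.8,1.1],"twist": [0,0,-0.1103]},
    {"grip": 1,"travel": [16.6,-15.8,1.1],"twist": [0,0,-0.1103]},
    {"grip": 1,"travel": [16.6,-15.8,1.1],"twist": [0,0,-0.1103]},
    {"grip": 1,"travel": [16.6,-15.8,1.1],"twist": [0,0,-0.1103]},
    {"grip": 1,"travel": [0,0,15],"twist": [0,0,0]},
    {"grip": 1,"travel": [0,0,15],"twist": [0,0,0]},
    {"grip": 1,"travel": [0,0,15],"twist": [0,0,0]},
    {"grip": 1,"travel": [0,0,15],"twist": [0,0,0]},
    {"grip": 1,"travel": [0,0,0],"twist": [0,0,0]},
    {"grip": 1,"travel": [0,0,0],"twist": [0,0,0]}
  ]
}}

```text
t: 37.65
tool_pos: [0.5887, -0.1301, 0.0361]
tool_rot: [-180.0, -0.0, 85.4]
contact_force: [0.3, 0.7, 0.5]
opening: 0.0853
grip_force: 0.0
```

```bash
python3 - <<'E'
from h import *
from plan import *
plan(([590,-131.5,-15],[180,0,85.4],10))
P=snap()
print("f1",fit(P[:1],"finished1",(.055,.08,.006,.031),(.588,-.134,.031),-5)[0])
print("f2",fit(P,"finished2",(.08,.055,.004,.029),(.546,-.416,.029),-3)[0])
print("w",fit(P,"wipes",(.06,.1,.004,.074),(.49,.422,.07),86)[0])
E
```

```text
from [ 588.7 -130.1   36.1] [-180.    -0.    85.4] j [ 29.  39. -30. 101.  26.  47. -19.]
[590, -131.5, -15] [180, 0, 85.4] n 10 travel [-0.1, 0.1, 5.1] twist [-0.0001, -0.0, 0.0001] 
f1 [[590.3, -137.3, -6.2, np.float64(0.099)]]
f2 [[547.2, -419.8, -3.6, np.float64(0.031)], [546.1, -416.5, -3.8, np.float64(0.05)]]
w [[494.3, 416.0, 85.9, np.float64(0.048)], [495.6, 421.7, 86.8, np.float64(0.04)]]
```

Emit:
{"op": "send_rows", "data": {
  "series": [
    {"grip": 1,"travel": [-0.5,0.5,10],"twist": [0,0,0]},
    {"grip": 1,"travel": [-0.5,0.5,10],"twist": [0,0,0]},
    {"grip": 1,"travel": [0,0,10],"twist": [0,0,0]},
    {"grip": 1,"travel": [0,0,10],"twist": [0,0,0]},
    {"grip": 1,"travel": [0,0,7],"twist": [0,0,0]},
    {"grip": 1,"travel": [0,0,4],"twist": [0,0,0]},
    {"grip": 1,"travel": [0,0,0],"twist": [0,0,0]},
    {"grip": -1,"travel": [0,0,0],"twist": [0,0,0]},
    {"grip": -1,"travel": [0,0,0],"twist": [0,0,0]},
    {"grip": -1,"travel": [0,0,0],"twist": [0,0,0]}
  ]
}}

```text
t: 39.0
tool_pos: [0.5903, -0.1313, -0.0139]
tool_rot: [179.9, 0.0, 85.4]
contact_force: [-0.1, -0.4, 5.2]
opening: 0.0532
grip_force: 64.8
```

Emit:
{"op": "send_rows", "data": {
  "series": [
    {"grip": -1,"travel": [0,0,0],"twist": [0,0,0]},
    {"grip": -1,"travel": [0,0,0],"twist": [0,0,0]},
    {"grip": -1,"travel": [0,0,0],"twist": [0,0,0]},
    {"grip": -1,"travel": [0,0,0],"twist": [0,0,0]},
    {"grip": -1,"travel": [0,0,0],"twist": [0,0,0]},
    {"grip": -1,"travel": [0,0,0],"twist": [0,0,0]},
    {"grip": -1,"travel": [0,0,0],"twist": [0,0,0]},
    {"grip": -1,"travel": [0,0,0],"twist": [0,0,0]},
    {"grip": -1,"travel": [0,0,0],"twist": [0,0,0]},
    {"grip": -1,"travel": [0,0,0],"twist": [0,0,0]}
  ]
}}

```text
t: 40.0
tool_pos: [0.5902, -0.1313, -0.014]
tool_rot: [179.9, 0.0, 85.4]
contact_force: [-0.1, 0.2, 5.8]
opening: 0.0536
grip_force: 64.7
```

```bash
python3 - <<'E'
from plan import *
plan(([590,-131,120],[180,0,85.4],8),([455,-411,105],[180,0,-3.2],14))
E
```

```text
from [ 590.2 -131.3  -14. ] [179.9   0.   85.4] j [ 27.  43. -28. 103.  29.  41. -21.]
[590, -131, 120] [180, 0, 85.4] n 8 travel [0.0, -0.0, -16.7] twist [0.0002, 0.0, 0.0001] 
[455, -411, 105] [180, 0, -3.2] n 14 travel [-23.1, 8.4, 1.1] twist [0.0, -0.0, 0.1105]
```

Emit:
{"op": "send_rows", "data": {
  "series": [
    {"grip": -1,"travel": [0,0,-22],"twist": [0,0,0]},
    {"grip": -1,"travel": [0,0,-22],"twist": [0,0,0]},
    {"grip": -1,"travel": [0,0,-22],"twist": [0,0,0]},
    {"grip": -1,"travel": [0,0,-22],"twist": [0,0,0]},
    {"grip": -1,"travel": [0,0,-22],"twist": [0,0,0]},
    {"grip": -1,"travel": [0,0,-24],"twist": [0,0,0]},
    {"grip": -1,"travel": [-23.1,8.4,1.1],"twist": [0,0,0.1105]},
    {"grip": -1,"travel": [-23.1,8.4,1.1],"twist": [0,0,0.1105]},
    {"grip": -1,"travel": [-23.1,8.4,1.1],"twist": [0,0,0.1105]},
    {"grip": -1,"travel": [-23.1,8.4,1.1],"twist": [0,0,0.1105]}
  ]
}}

```text
t: 41.0
tool_pos: [0.5996, -0.2291, 0.1144]
tool_rot: [-180.0, 0.0, 59.9]
contact_force: [-0.2, -0.2, -2.7]
opening: 0.0532
grip_force: 64.0
```

Emit:
{"op": "send_rows", "data": {
  "series": [
    {"grip": -1,"travel": [-23.1,8.4,1.1],"twist": [0,0,0.1105]},
    {"grip": -1,"travel": [-23.1,8.4,1.1],"twist": [0,0,0.1105]},
    {"grip": -1,"travel": [-23.1,8.4,1.1],"twist": [0,0,0.1105]},
    {"grip": -1,"travel": [-23.1,8.4,1.1],"twist": [0,0,0.1105]},
    {"grip": -1,"travel": [-23.1,8.4,1.1],"twist": [0,0,0.1105]},
    {"grip": -1,"travel": [-23.1,8.4,1.1],"twist": [0,0,0.1105]},
    {"grip": -1,"travel": [-23.1,8.4,1.1],"twist": [0,0,0.1105]},
    {"grip": -1,"travel": [-23.1,8.4,1.1],"twist": [0,0,0.1105]},
    {"grip": -1,"travel": [-23.1,8.4,1.1],"twist": [0,0,0.1105]},
    {"grip": -1,"travel": [-23.1,8.4,1.1],"twist": [0,0,0.1105]}
  ]
}}

```text
t: 42.0
tool_pos: [0.4534, -0.4119, 0.1033]
tool_rot: [-180.0, 0.0, -3.5]
contact_force: [0.1, -0.6, -0.9]
opening: 0.0534
grip_force: 64.0
```

```bash
python3 - <<'E'
from plan import *
print(manip.observe()['opening'])
plan(([454,-411,-14],[180,0,-3.2],10))
E
```

```text
0.05336951060592653
from [ 453.4 -411.9  103.3] [-180.     0.    -3.5] j [ 46.  33.  -9.  96.   6.  52. -59.]
[454, -411, -14] [180, 0, -3.2] n 10 travel [0.1, -0.1, 11.7] twist [-0.0, 0.0001, -0.0005]
```

Emit:
{"op": "send_rows", "data": {
  "series": [
    {"grip": -1,"travel": [0,0,18],"twist": [0,0,0]},
    {"grip": -1,"travel": [0,0,18],"twist": [0,0,0]},
    {"grip": -1,"travel": [0,0,18],"twist": [0,0,0]},
    {"grip": -1,"travel": [0,0,18],"twist": [0,0,0]},
    {"grip": -1,"travel": [0,0,16],"twist": [0,0,0]},
    {"grip": -1,"travel": [0,0,12],"twist": [0,0,0]},
    {"grip": -1,"travel": [0,0,9],"twist": [0,0,0]},
    {"grip": -1,"travel": [0,0,6],"twist": [0,0,0]},
    {"grip": -1,"travel": [0,0,3],"twist": [0,0,0]},
    {"grip": -1,"travel": [0,0,0],"twist": [0,0,0]}
  ]
}}

```text
t: 43.0
tool_pos: [0.4547, -0.4114, -0.0143]
tool_rot: [-180.0, 0.0, -3.2]
contact_force: [-1.1, -1.2, -1.6]
opening: 0.0534
grip_force: 64.1
```

Emit:
{"op": "send_rows", "data": {
  "series": [
    {"grip": 0.65,"travel": [0,0,0],"twist": [0,0,0]},
    {"grip": 0.65,"travel": [0,0,0],"twist": [0,0,0]},
    {"grip": 0.65,"travel": [0,0,0],"twist": [0,0,0]},
    {"grip": 0.65,"travel": [0,0,0],"twist": [0,0,0]},
    {"grip": 0.65,"travel": [0,0,-15],"twist": [0,0,0]},
    {"grip": 0.65,"travel": [0,0,-25],"twist": [0,0,0]},
    {"grip": 1,"travel": [0,0,-25],"twist": [0,0,0]},
    {"grip": 1,"travel": [0,0,-25],"twist": [0,0,0]},
    {"grip": 1,"travel": [0,0,-25],"twist": [0,0,0]},
    {"grip": 1,"travel": [0,0,-25],"twist": [0,0,0]}
  ]
}}

```text
t: 44.0
tool_pos: [0.4545, -0.4113, 0.1271]
tool_rot: [180.0, -0.0, -3.2]
contact_force: [0.1, -0.5, -0.6]
opening: 0.0853
grip_force: 0.0
```

```bash
cat >> plan.py <<'E'
def til(th,yaw): return (R.from_euler('x',th,degrees=True)*R.from_euler('z',yaw,degrees=True)*R.from_euler('x',180,degrees=True)).as_euler('xyz',degrees=True)
E
python3 - <<'E'
from h import *
from plan import *
P=snap()
for l in [("finished1",(.08,.055,.004,.029),(.4545,-.4113,.029),-3),("finished2",(.08,.055,.004,.029),(.546,-.417,.029),-3),("wipes",(.06,.1,.004,.074),(.49,.422,.07),86)]: print(l[0],fit(P,*l)[0])
plan(([537,-220,150],[180,0,88.8],14),([537.5,-233,83],til(-50,88.8),10))
E
```

```text
finished1 [[447.1, -414.2, -3.4, np.float64(0.111)], [455.1, -409.7, -3.4, np.float64(0.089)]]
finished2 [[547.1, -420.5, -2.2, np.float64(0.04)], [546.4, -416.5, -4.0, np.float64(0.053)]]
wipes [[495.7, 415.4, 87.1, np.float64(0.035)], [495.6, 421.6, 86.6, np.float64(0.042)]]
from [ 454.1 -410.9  124.7] [-1.799e+02  1.000e-01 -3.200e+00] j [ 46.  32.  -9.  94.   6.  55. -59.]
[537, -220, 150] [180, 0, 88.8] n 14 travel [14.8, -7.5, -1.8] twist [-0.0002, 0.0, -0.1147] 
[537.5, -233, 83] [178.57029705  49.98502686  88.13351892] n 10 travel [1.4, 0.0, 6.9] twist [-0.0018, -0.0872, -0.0]
```

Emit:
{"op": "send_rows", "data": {
  "series": [
    {"grip": 1,"travel": [14.8,-7.5,-1.8],"twist": [0,0,-0.1147]},
    {"grip": 1,"travel": [14.8,-7.5,-1.8],"twist": [0,0,-0.1147]},
    {"grip": 1,"travel": [14.8,-7.5,-1.8],"twist": [0,0,-0.1147]},
    {"grip": 1,"travel": [14.8,-7.5,-1.8],"twist": [0,0,-0.1147]},
    {"grip": 1,"travel": [14.8,-7.5,-1.8],"twist": [0,0,-0.1147]},
    {"grip": 1,"travel": [14.8,-7.5,-1.8],"twist": [0,0,-0.1147]},
    {"grip": 1,"travel": [14.8,-7.5,-1.8],"twist": [0,0,-0.1147]},
    {"grip": 1,"travel": [14.8,-7.5,-1.8],"twist": [0,0,-0.1147]},
    {"grip": 1,"travel": [14.8,-7.5,-1.8],"twist": [0,0,-0.1147]},
    {"grip": 1,"travel": [14.8,-7.5,-1.8],"twist": [0,0,-0.1147]}
  ]
}}

```text
t: 45.4
tool_pos: [0.5486, -0.2847, 0.1428]
tool_rot: [-179.9, -0.0, 62.8]
contact_force: [0.4, 0.3, 0.0]
opening: 0.0852
grip_force: 0.0
```

Emit:
{"op": "send_rows", "data": {
  "series": [
    {"grip": 1,"travel": [14.8,-7.5,-1.8],"twist": [0,0,-0.1147]},
    {"grip": 1,"travel": [14.8,-7.5,-1.8],"twist": [0,0,-0.1147]},
    {"grip": 1,"travel": [14.8,-7.5,-1.8],"twist": [0,0,-0.1147]},
    {"grip": 1,"travel": [14.8,-7.5,-1.8],"twist": [0,0,-0.1147]},
    {"grip": 1,"travel": [1.4,0,6.9],"twist": [0,-0.0872,0]},
    {"grip": 1,"travel": [1.4,0,6.9],"twist": [0,-0.0872,0]},
    {"grip": 1,"travel": [1.4,0,6.9],"twist": [0,-0.0872,0]},
    {"grip": 1,"travel": [1.4,0,6.9],"twist": [0,-0.0872,0]},
    {"grip": 1,"travel": [1.4,0,6.9],"twist": [0,-0.0872,0]},
    {"grip": 1,"travel": [1.4,0,6.9],"twist": [0,-0.0872,0]}
  ]
}}

```text
t: 46.4
tool_pos: [0.5381, -0.221, 0.1087]
tool_rot: [180.0, 30.2, 88.8]
contact_force: [-0.5, 0.4, -0.7]
opening: 0.0851
grip_force: 0.0
```

Emit:
{"op": "send_rows", "data": {
  "series": [
    {"grip": 1,"travel": [1.4,0,6.9],"twist": [0,-0.0872,0]},
    {"grip": 1,"travel": [1.4,0,6.9],"twist": [0,-0.0872,0]},
    {"grip": 1,"travel": [1.4,0,6.9],"twist": [0,-0.0872,0]},
    {"grip": 1,"travel": [1.4,0,6.9],"twist": [0,-0.0872,0]},
    {"grip": 1,"travel": [0,0,0],"twist": [0,0,0]},
    {"grip": 1,"travel": [0,0,0],"twist": [0,0,0]},
    {"grip": -1,"travel": [0,0,0],"twist": [0,0,0]},
    {"grip": -1,"travel": [0,0,0],"twist": [0,0,0]},
    {"grip": -1,"travel": [0,0,0],"twist": [0,0,0]},
    {"grip": -1,"travel": [0,0,0],"twist": [0,0,0]}
  ]
}}

```text
t: 47.4
tool_pos: [0.5378, -0.2342, 0.0847]
tool_rot: [179.9, 49.9, 88.7]
contact_force: [0.7, -0.5, -0.2]
opening: 0.0282
grip_force: 0.0
```

```bash
python3 - <<'E'
from h import *
from plan import rot
o=manip.observe();t=np.array(o['tool_pos']);d=rot(o['tool_rot']).apply([0,0,1]);print(t,o['tool_rot'],d.round(3),o['joint_pos'].round(0))
P=snap(); im=[]
for p,c in zip(P,((80,90),(120,300))):
    a=cv2.resize(p['pixels'][c[0]:c[0]+150,c[1]:c[1]+130],None,fx=3,fy=3,interpolation=cv2.INTER_CUBIC)
    for X,col in((t-.0273*d,(255,0,0)),(t+[0,0,.0273],(0,255,255))):
        u=(proj(p,X)[0]-[c[1],c[0]])*3; print(u.round()); cv2.circle(a,tuple(int(v) for v in u),3,col,1)
    im.append(a)
cv2.imwrite('pics/c5.png',np.hstack(im)[:,:,::-1])
E
```

```text
[ 0.53775096 -0.23416939  0.08468449] [179.88936138  49.935131    88.65599087] [-0.016 -0.765 -0.644] [ -2.  42. -10. 113.  65.  65. -63.]
[210. 409.]
[182. 411.]
[101. 234.]
[124. 234.]
```

View pics/c5.png

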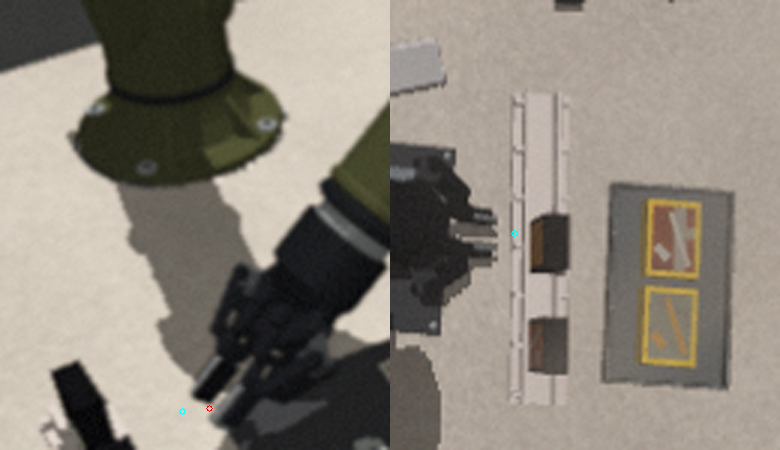

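The red mark (offset along the tool axis) lies on the fingertips and the cyan one (world z offset) does not, so the tool is effectively 27 mm shorter than reported. Now the tilted approach to new1.

```bash
python3 - <<'E'
from h import *
from plan import *
P=snap()
print([fit(P,n,(.055,.025,.006,.086),c,0)[0] for n,c in (("new1",(.535,-.281,.08)),("new3",(.432,-.281,.08)))])
plan(([537,-309.5,18.4],til(-50,88.8),8))
E
```

```text
[[[535.4, -283.2, 0.3, np.float64(0.073)], [535.9, -281.3, -1.1, np.float64(0.084)]], [[433.5, -283.4, 1.2, np.float64(0.12)], [431.2, -279.7, -0.4, np.float64(0.033)]]]
from [ 537.8 -233.5   84. ] [-180.    50.    88.8] j [ -3.  42. -10. 113.  65.  65. -63.]
[537, -309.5, 18.4] [178.57029705  49.98502686  88.13351892] n 8 travel [0.2, 0.0, 12.5] twist [-0.002, -0.0001, 0.001]
```

Emit:
{"op": "send_rows", "data": {
  "series": [
    {"grip": 1,"travel": [0,0,0],"twist": [0,0,0]},
    {"grip": 1,"travel": [0,0,0],"twist": [0,0,0]},
    {"grip": 1,"travel": [0,0,0],"twist": [0,0,0]},
    {"grip": 1,"travel": [0.2,-0.2,14],"twist": [0,0,0]},
    {"grip": 1,"travel": [0.2,-0.2,14],"twist": [0,0,0]},
    {"grip": 1,"travel": [0.2,-0.2,14],"twist": [0,0,0]},
    {"grip": 1,"travel": [0.2,-0.2,14],"twist": [0,0,0]},
    {"grip": 1,"travel": [0.2,-0.2,14],"twist": [0,0,0]},
    {"grip": 1,"travel": [0.2,0,14],"twist": [0,0,0]},
    {"grip": 1,"travel": [0.2,0,10],"twist": [0,0,0]}
  ]
}}

```text
t: 48.8
tool_pos: [0.5348, -0.306, 0.0215]
tool_rot: [-179.9, 50.0, 88.8]
contact_force: [0.3, 0.2, -0.3]
opening: 0.0854
grip_force: 0.0
```

Emit:
{"op": "send_rows", "data": {
  "series": [
    {"grip": 1,"travel": [0,0,6],"twist": [0,0,0]},
    {"grip": 1,"travel": [0,0,0],"twist": [0,0,0]},
    {"grip": 1,"travel": [0,0,0],"twist": [0,0,0]},
    {"grip": -1,"travel": [0,0,0],"twist": [0,0,0]},
    {"grip": -1,"travel": [0,0,0],"twist": [0,0,0]},
    {"grip": -1,"travel": [0,0,0],"twist": [0,0,0]},
    {"grip": -1,"travel": [0,0,0],"twist": [0,0,0]},
    {"grip": -1,"travel": [0,0,0],"twist": [0,0,0]},
    {"grip": -1,"travel": [0,0,0],"twist": [0,0,0]},
    {"grip": -1,"travel": [0,0,0],"twist": [0,0,0]}
  ],
  "newtons": 80
}}

```text
t: 49.8
tool_pos: [0.5357, -0.3088, 0.0192]
tool_rot: [179.9, 50.0, 88.8]
contact_force: [0.5, 3.4, 5.9]
opening: 0.0534
grip_force: 84.2
```

```bash
cat > place.py <<'E'
from plan import *
def place(C,pocket,cy=-4.55,rackyaw=-1.2,zs=(120,22,1.0),lift=130,n=16):
    """C: block centre at pick now (mm); prints waypoints"""
    o=manip.observe(); p=np.array(o['tool_pos'])*1000; q=rot(o['tool_rot'])
    D=R.from_euler('z',cy,degrees=True)*R.from_euler('x',90,degrees=True)*R.from_euler('z',-rackyaw,degrees=True)
    Q=(D*q).as_euler('xyz',degrees=True).round(2); off=D.apply(p-np.array(C))
    w=[(p+[0,0,lift],q.as_euler('xyz',degrees=True),8)]
    for z,m in zip(zs,(n,8,8)): w.append(((np.array([*pocket,18.5+z])+off).round(1),Q,m))
    plan(*w)
E
python3 - <<'E'
from place import *
place((535.7,-281,46),(600.1,-6.2))
E
```

```text
from [ 535.7 -308.8   19.2] [179.9  50.   88.8] j [  3.  48.  -7. 115.  76.  57. -69.]
[ 535.71781098 -308.77462816  149.2476671 ] [179.91663971  49.97737227  88.78994997] n 8 travel [-12.4, 0.0, -10.5] twist [0.0, 0.0, 0.0] 
[602.8  20.4 110.7] [179.93 -40.02  85.44] n 16 travel [23.2, 3.2, -0.4] twist [0.0004, 0.0981, 0.0042] 
[602.8  20.4  12.7] [179.93 -40.02  85.44] n 8 travel [-7.9, -0.0, 9.4] twist [0.0, 0.0, 0.0] 
[602.8  20.4  -8.3] [179.93 -40.02  85.44] n 8 travel [-1.7, -0.0, 2.0] twist [0.0, 0.0, 0.0]
```

Emit:
{"op": "send_rows", "data": {
  "series": [
    {"grip": -1,"travel": [-5,0,-4.2],"twist": [0,0,0]},
    {"grip": -1,"travel": [-10,0,-8.4],"twist": [0,0,0]},
    {"grip": -1,"travel": [-14,0,-11.8],"twist": [0,0,0]},
    {"grip": -1,"travel": [-14,0,-11.8],"twist": [0,0,0]},
    {"grip": -1,"travel": [-14,0,-11.8],"twist": [0,0,0]},
    {"grip": -1,"travel": [-14,0,-11.8],"twist": [0,0,0]},
    {"grip": -1,"travel": [-14,0,-11.8],"twist": [0,0,0]},
    {"grip": -1,"travel": [-14,0,-11.8],"twist": [0,0,0]},
    {"grip": -1,"travel": [0,0,0],"twist": [0,0,0]},
    {"grip": -1,"travel": [0,0,0],"twist": [0,0,0]}
  ]
}}

```text
t: 50.8
tool_pos: [0.535, -0.309, 0.1483]
tool_rot: [179.9, 49.9, 88.7]
contact_force: [-0.1, -0.6, -2.0]
opening: 0.0534
grip_force: 84.0
```

Emit:
{"op": "send_rows", "data": {
  "series": [
    {"grip": -1,"travel": [23.2,3.2,-0.4],"twist": [0.0004,0.0981,0.0042]},
    {"grip": -1,"travel": [23.2,3.2,-0.4],"twist": [0.0004,0.0981,0.0042]},
    {"grip": -1,"travel": [23.2,3.2,-0.4],"twist": [0.0004,0.0981,0.0042]},
    {"grip": -1,"travel": [23.2,3.2,-0.4],"twist": [0.0004,0.0981,0.0042]},
    {"grip": -1,"travel": [23.2,3.2,-0.4],"twist": [0.0004,0.0981,0.0042]},
    {"grip": -1,"travel": [23.2,3.2,-0.4],"twist": [0.0004,0.0981,0.0042]},
    {"grip": -1,"travel": [23.2,3.2,-0.4],"twist": [0.0004,0.0981,0.0042]},
    {"grip": -1,"travel": [23.2,3.2,-0.4],"twist": [0.0004,0.0981,0.0042]},
    {"grip": -1,"travel": [23.2,3.2,-0.4],"twist": [0.0004,0.0981,0.0042]},
    {"grip": -1,"travel": [23.2,3.2,-0.4],"twist": [0.0004,0.0981,0.0042]}
  ]
}}

```text
t: 51.8
tool_pos: [0.5747, -0.1056, 0.0577]
tool_rot: [179.5, -6.5, 86.6]
contact_force: [0.2, 0.2, -2.6]
opening: 0.0533
grip_force: 84.1
```

Emit:
{"op": "send_rows", "data": {
  "series": [
    {"grip": -1,"travel": [23.2,3.2,-0.4],"twist": [0.0004,0.0981,0.0042]},
    {"grip": -1,"travel": [23.2,3.2,-0.4],"twist": [0.0004,0.0981,0.0042]},
    {"grip": -1,"travel": [23.2,3.2,-0.4],"twist": [0.0004,0.0981,0.0042]},
    {"grip": -1,"travel": [23.2,3.2,-0.4],"twist": [0.0004,0.0981,0.0042]},
    {"grip": -1,"travel": [23.2,3.2,-0.4],"twist": [0.0004,0.0981,0.0042]},
    {"grip": -1,"travel": [23.2,3.2,-0.4],"twist": [0.0004,0.0981,0.0042]},
    {"grip": -1,"travel": [0,0,0],"twist": [0,0,0]},
    {"grip": -1,"travel": [0,0,0],"twist": [0,0,0]},
    {"grip": -1,"travel": [0,0,0],"twist": [0,0,0]},
    {"grip": -1,"travel": [0,0,0],"twist": [0,0,0]}
  ]
}}

```text
t: 52.8
tool_pos: [0.603, 0.0203, 0.1088]
tool_rot: [-180.0, -39.9, 85.4]
contact_force: [-0.3, 0.3, -1.8]
opening: 0.0536
grip_force: 84.1
```

```bash
python3 - <<'E'
from h import *
from plan import *
Q=[179.93,-40.02,85.44]
plan(([602.8,20.4,12.7],Q,8),([602.8,20.4,-8.3],Q,6))
o=manip.observe(); z=float(o['tool_pos'][2]*1000-(-8.3))/1000+.0065
p=np.array(o['tool_pos']); c=p[:2]+np.array([-.0027,-.0266]); print(o['opening'],c,z)
P=snap()
print(fit(P,"new1",(.055,.08,z,z+.025),(*c,z+.02),-4)[0])
im=[]
for p_,w in zip(P,((120,150),(100,200))):
    a=cv2.resize(p_['pixels'][w[0]:w[0]+140,w[1]:w[1]+130],None,fx=3,fy=3,interpolation=cv2.INTER_CUBIC); im.append(a)
cv2.imwrite('pics/c6.png',np.hstack(im)[:,:,::-1])
E
```

```text
from [603.   20.3 108.8] [-180.   -39.9   85.4] j [ 50.  51. -57.  98.   1.  49.   0.]
[602.8, 20.4, 12.7] [179.93, -40.02, 85.44] n 8 travel [-7.7, -0.0, 9.2] twist [-0.0001, 0.0003, -0.0001] 
[602.8, 20.4, -8.3] [179.93, -40.02, 85.44] n 6 travel [-2.3, -0.0, 2.7] twist [0.0, 0.0, 0.0] 
0.05363112386017754 [ 0.60028012 -0.00634825] 0.12358962012301347
[[602.4, -11.2, -2.4, np.float64(0.061)], [603.8, -2.0, -0.8, np.float64(0.185)]]
```

View pics/c6.png

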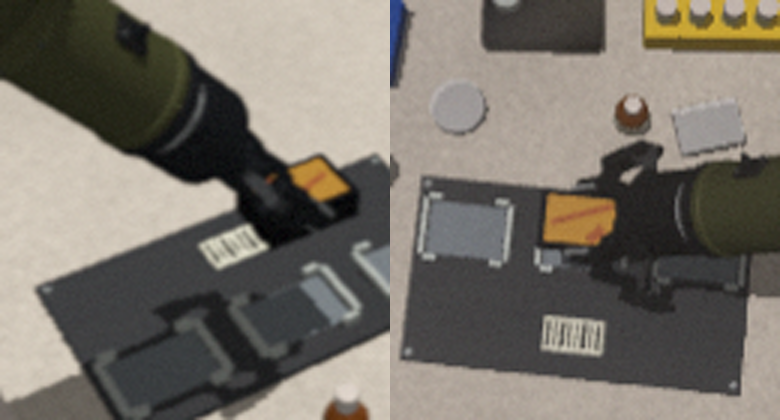

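New1 hangs polished (golden) face up over the middle pocket, at about (190,215) in the top crop. Lowering it now.

Emit:
{"op": "send_rows", "data": {
  "series": [
    {"grip": -1,"travel": [-9,0,10.7],"twist": [0,0,0]},
    {"grip": -1,"travel": [-9,0,10.7],"twist": [0,0,0]},
    {"grip": -1,"travel": [-9,0,10.7],"twist": [0,0,0]},
    {"grip": -1,"travel": [-9,0,10.7],"twist": [0,0,0]},
    {"grip": -1,"travel": [-9,0,10.7],"twist": [0,0,0]},
    {"grip": -1,"travel": [-9,0,10.7],"twist": [0,0,0]},
    {"grip": -1,"travel": [-8,0,9.5],"twist": [0,0,0]},
    {"grip": -1,"travel": [-3.8,0,4.6],"twist": [0,0,0]},
    {"grip": -1,"travel": [0,0,0],"twist": [0,0,0]},
    {"grip": -1,"travel": [0,0,0],"twist": [0,0,0]}
  ]
}}

```text
t: 54.0
tool_pos: [0.6035, 0.0201, 0.007]
tool_rot: [180.0, -40.0, 85.3]
contact_force: [-0.7, 0.1, -1.1]
opening: 0.0534
grip_force: 84.1
```

```bash
python3 - <<'E'
from plan import *
plan(([602.8,20.4,-8.3],[179.93,-40.02,85.44],6))
E
```

```text
from [603.5  20.1   7. ] [180.  -40.   85.3] j [ 48.  59. -53. 101.   5.  41.   2.]
[602.8, 20.4, -8.3] [179.93, -40.02, 85.44] n 6 travel [-1.6, -0.1, 2.0] twist [0.0, -0.0, -0.0003]
```

Emit:
{"op": "send_rows", "data": {
  "series": [
    {"grip": -1,"travel": [-1.3,-0.1,1.5],"twist": [0,0,0]},
    {"grip": -1,"travel": [-1.3,-0.1,1.5],"twist": [0,0,0]},
    {"grip": -1,"travel": [-1.3,-0.1,1.5],"twist": [0,0,0]},
    {"grip": -1,"travel": [-1.3,-0.1,1.5],"twist": [0,0,0]},
    {"grip": -1,"travel": [-1.3,-0.1,1.5],"twist": [0,0,0]},
    {"grip": -1,"travel": [-1.3,0,1.5],"twist": [0,0,0]},
    {"grip": -1,"travel": [-1.3,0,1.5],"twist": [0,0,0]},
    {"grip": -1,"travel": [0,0,0],"twist": [0,0,0]},
    {"grip": -1,"travel": [0,0,0],"twist": [0,0,0]},
    {"grip": -1,"travel": [0,0,0],"twist": [0,0,0]}
  ]
}}

```text
t: 55.0
tool_pos: [0.6027, 0.0198, -0.0072]
tool_rot: [-180.0, -40.0, 85.3]
contact_force: [-0.1, -0.1, -2.6]
opening: 0.0535
grip_force: 84.2
```

Emit:
{"op": "send_rows", "data": {
  "series": [
    {"grip": -1,"travel": [-1,0,1.2],"twist": [0,0,0]},
    {"grip": -1,"travel": [0,0,0],"twist": [0,0,0]},
    {"grip": 1,"travel": [0,0,0],"twist": [0,0,0]},
    {"grip": 1,"travel": [0,0,0],"twist": [0,0,0]},
    {"grip": 1,"travel": [0,0,0],"twist": [0,0,0]},
    {"grip": 1,"travel": [0,0,0],"twist": [0,0,0]},
    {"grip": 1,"travel": [0,0,-15],"twist": [0,0,0]},
    {"grip": 1,"travel": [0,0,-25],"twist": [0,0,0]},
    {"grip": 1,"travel": [0,0,-30],"twist": [0,0,0]},
    {"grip": 1,"travel": [0,0,-30],"twist": [0,0,0]}
  ]
}}

```text
t: 56.0
tool_pos: [0.5972, -0.0446, 0.0684]
tool_rot: [-179.9, -40.0, 85.3]
contact_force: [-0.5, -0.2, 0.0]
opening: 0.0852
grip_force: 0.0
```

```bash
python3 - <<'E'
from h import *
from plan import *
P=snap()
print(fit(P,"new1",(.055,.08,.006,.031),(.600,-.006,.03),-4)[0])
print(fit(P,"new3",(.055,.025,.006,.086),(.432,-.281,.08),0)[0])
print(fit(P,"finished1",(.08,.055,.004,.029),(.4545,-.4113,.029),-3)[0],fit(P,"finished2",(.08,.055,.004,.029),(.546,-.417,.029),-3)[0])
# prepose for new3
plan(([500,-150,150],[180,0,88.8],12),([432,-233,84],til(-50,88.8),12))
E
```

```text
[[602.3, -11.0, -0.0, np.float64(0.098)], [601.6, -5.9, -3.5, np.float64(0.063)]]
[[433.6, -282.7, -1.0, np.float64(0.053)], [431.2, -279.7, -0.3, np.float64(0.042)]]
[[448.7, -414.3, -4.7, np.float64(0.113)], [453.6, -409.2, -0.1, np.float64(0.154)]] [[545.8, -420.4, -3.1, np.float64(0.04)], [540.9, -397.9, 16.3, np.float64(0.93)]]
from [597.  -43.4  67.2] [-179.9  -40.    85.3] j [ 54.  55. -56.  96.   4.  52.   5.]
[500, -150, 150] [180, 0, 88.8] n 12 travel [-6.2, -7.6, -10.1] twist [0.0016, -0.0582, -0.0048] 
[432, -233, 84] [178.57029705  49.98502686  88.13351892] n 12 travel [-4.5, -5.6, 8.0] twist [-0.0015, -0.0727, -0.0]
```

Emit:
{"op": "send_rows", "data": {
  "series": [
    {"grip": 1,"travel": [-6.2,-7.6,-10.1],"twist": [0.0016,-0.0582,-0.0048]},
    {"grip": 1,"travel": [-6.2,-7.6,-10.1],"twist": [0.0016,-0.0582,-0.0048]},
    {"grip": 1,"travel": [-6.2,-7.6,-10.1],"twist": [0.0016,-0.0582,-0.0048]},
    {"grip": 1,"travel": [-6.2,-7.6,-10.1],"twist": [0.0016,-0.0582,-0.0048]},
    {"grip": 1,"travel": [-6.2,-7.6,-10.1],"twist": [0.0016,-0.0582,-0.0048]},
    {"grip": 1,"travel": [-6.2,-7.6,-10.1],"twist": [0.0016,-0.0582,-0.0048]},
    {"grip": 1,"travel": [-6.2,-7.6,-10.1],"twist": [0.0016,-0.0582,-0.0048]},
    {"grip": 1,"travel": [-6.2,-7.6,-10.1],"twist": [0.0016,-0.0582,-0.0048]},
    {"grip": 1,"travel": [-6.2,-7.6,-10.1],"twist": [0.0016,-0.0582,-0.0048]},
    {"grip": 1,"travel": [-6.2,-7.6,-10.1],"twist": [0.0016,-0.0582,-0.0048]}
  ]
}}

```text
t: 57.5
tool_pos: [0.5149, -0.1369, 0.1321]
tool_rot: [179.8, -6.5, 88.2]
contact_force: [-0.2, -0.3, 0.4]
opening: 0.0857
grip_force: 0.0
```

Emit:
{"op": "send_rows", "data": {
  "series": [
    {"grip": 1,"travel": [-6.2,-7.6,-10.1],"twist": [0.0016,-0.0582,-0.0048]},
    {"grip": 1,"travel": [-6.2,-7.6,-10.1],"twist": [0.0016,-0.0582,-0.0048]},
    {"grip": 1,"travel": [-4.5,-5.6,8],"twist": [0,-0.0727,0]},
    {"grip": 1,"travel": [-4.5,-5.6,8],"twist": [0,-0.0727,0]},
    {"grip": 1,"travel": [-4.5,-5.6,8],"twist": [0,-0.0727,0]},
    {"grip": 1,"travel": [-4.5,-5.6,8],"twist": [0,-0.0727,0]},
    {"grip": 1,"travel": [-4.5,-5.6,8],"twist": [0,-0.0727,0]},
    {"grip": 1,"travel": [-4.5,-5.6,8],"twist": [0,-0.0727,0]},
    {"grip": 1,"travel": [-4.5,-5.6,8],"twist": [0,-0.0727,0]},
    {"grip": 1,"travel": [-4.5,-5.6,8],"twist": [0,-0.0727,0]}
  ]
}}

```text
t: 58.5
tool_pos: [0.454, -0.1994, 0.0985]
tool_rot: [179.9, 33.5, 88.8]
contact_force: [-0.4, -0.2, 0.5]
opening: 0.0854
grip_force: 0.0
```

Emit:
{"op": "send_rows", "data": {
  "series": [
    {"grip": 1,"travel": [-4.5,-5.6,8],"twist": [0,-0.0727,0]},
    {"grip": 1,"travel": [-4.5,-5.6,8],"twist": [0,-0.0727,0]},
    {"grip": 1,"travel": [-4.5,-5.6,8],"twist": [0,-0.0727,0]},
    {"grip": 1,"travel": [-4.5,-5.6,8],"twist": [0,-0.0727,0]},
    {"grip": 1,"travel": [0,0,0],"twist": [0,0,0]},
    {"grip": 1,"travel": [0,0,0],"twist": [0,0,0]},
    {"grip": 1,"travel": [0,0,0],"twist": [0,0,0]},
    {"grip": 1,"travel": [0,0,0],"twist": [0,0,0]},
    {"grip": 1,"travel": [0,0,0],"twist": [0,0,0]},
    {"grip": 1,"travel": [0,0,0],"twist": [0,0,0]}
  ]
}}

```text
t: 59.5
tool_pos: [0.4309, -0.2339, 0.0859]
tool_rot: [179.8, 50.0, 88.5]
contact_force: [0.3, 0.0, 0.2]
opening: 0.0856
grip_force: 0.0
```

```bash
python3 - <<'E'
from plan import *
plan(([432,-309,18.6],til(-50,88.8),8))
E
```

```text
from [ 430.9 -233.9   85.9] [179.8  50.   88.5] j [  1.  38. -18. 129.  70.  65. -77.]
[432, -309, 18.6] [178.57029705  49.98502686  88.13351892] n 8 travel [0.4, 0.3, 12.6] twist [-0.002, -0.0, 0.0006]
```

Emit:
{"op": "send_rows", "data": {
  "series": [
    {"grip": 1,"travel": [0.5,0.1,14],"twist": [0,0,0]},
    {"grip": 1,"travel": [0.5,0.1,14],"twist": [0,0,0]},
    {"grip": 1,"travel": [0.5,0.1,14],"twist": [0,0,0]},
    {"grip": 1,"travel": [0.5,0.1,14],"twist": [0,0,0]},
    {"grip": 1,"travel": [0.5,0.1,14],"twist": [0,0,0]},
    {"grip": 1,"travel": [0.5,0.1,14],"twist": [0,0,0]},
    {"grip": 1,"travel": [0.2,0,11],"twist": [0,0,0]},
    {"grip": 1,"travel": [0,0,6],"twist": [0,0,0]},
    {"grip": 1,"travel": [0,0,0],"twist": [0,0,0]},
    {"grip": 1,"travel": [0,0,0],"twist": [0,0,0]}
  ]
}}

```text
t: 60.5
tool_pos: [0.4299, -0.3087, 0.0183]
tool_rot: [179.9, 50.0, 88.6]
contact_force: [0.5, -0.0, 0.3]
opening: 0.0856
grip_force: 0.0
```

Emit:
{"op": "send_rows", "data": {
  "series": [
    {"grip": -1,"travel": [0,0,0],"twist": [0,0,0]},
    {"grip": -1,"travel": [0,0,0],"twist": [0,0,0]},
    {"grip": -1,"travel": [0,0,0],"twist": [0,0,0]},
    {"grip": -1,"travel": [0,0,0],"twist": [0,0,0]},
    {"grip": -1,"travel": [0,0,0],"twist": [0,0,0]},
    {"grip": -1,"travel": [0,0,0],"twist": [0,0,0]},
    {"grip": -1,"travel": [0,0,0],"twist": [0,0,0]},
    {"grip": -1,"travel": [0,0,0],"twist": [0,0,0]},
    {"grip": -1,"travel": [0,0,0],"twist": [0,0,0]},
    {"grip": -1,"travel": [0,0,0],"twist": [0,0,0]}
  ]
}}

```text
t: 61.5
tool_pos: [0.4303, -0.3087, 0.0188]
tool_rot: [179.8, 50.0, 88.6]
contact_force: [-0.4, 2.7, 6.4]
opening: 0.0536
grip_force: 84.3
```

```bash
python3 - <<'E'
from place import *
place((float(manip.observe()['tool_pos'][0]*1000),-281,46),(590.2,-130.8))
E
```

```text
from [ 430.3 -308.7   18.8] [179.8  50.   88.6] j [  7.  46. -14. 131.  85.  60. -86.]
[ 430.28809996 -308.67821342  148.75665038] [179.81928209  50.0419242   88.64623376] n 8 travel [-12.5, 0.0, -10.4] twist [0.0, 0.0, 0.0] 
[ 592.9 -103.7  110.8] [-179.98  -39.96   85.32] n 16 travel [15.0, 9.5, 0.7] twist [0.0005, 0.0981, 0.0042] 
[ 592.9 -103.7   12.8] [-179.98  -39.96   85.32] n 8 travel [-7.9, 0.0, 9.4] twist [0.0, 0.0, 0.0] 
[ 592.9 -103.7   -8.2] [-179.98  -39.96   85.32] n 8 travel [-1.7, 0.0, 2.0] twist [0.0, 0.0, 0.0]
```

Emit:
{"op": "send_rows", "data": {
  "series": [
    {"grip": -1,"travel": [-5,0,-4.2],"twist": [0,0,0]},
    {"grip": -1,"travel": [-10,0,-8.4],"twist": [0,0,0]},
    {"grip": -1,"travel": [-14,0,-11.8],"twist": [0,0,0]},
    {"grip": -1,"travel": [-14,0,-11.8],"twist": [0,0,0]},
    {"grip": -1,"travel": [-14,0,-11.8],"twist": [0,0,0]},
    {"grip": -1,"travel": [-14,0,-11.8],"twist": [0,0,0]},
    {"grip": -1,"travel": [-14,0,-11.8],"twist": [0,0,0]},
    {"grip": -1,"travel": [-14,0,-11.8],"twist": [0,0,0]},
    {"grip": -1,"travel": [0,0,0],"twist": [0,0,0]},
    {"grip": -1,"travel": [0,0,0],"twist": [0,0,0]}
  ]
}}

```text
t: 62.5
tool_pos: [0.4295, -0.3085, 0.1475]
tool_rot: [179.8, 50.0, 88.6]
contact_force: [-0.4, -0.2, -2.4]
opening: 0.0539
grip_force: 84.1
```

Emit:
{"op": "send_rows", "data": {
  "series": [
    {"grip": -1,"travel": [15,9.5,0.7],"twist": [0.0005,0.0981,0.0042]},
    {"grip": -1,"travel": [15,9.5,0.7],"twist": [0.0005,0.0981,0.0042]},
    {"grip": -1,"travel": [15,9.5,0.7],"twist": [0.0005,0.0981,0.0042]},
    {"grip": -1,"travel": [15,9.5,0.7],"twist": [0.0005,0.0981,0.0042]},
    {"grip": -1,"travel": [15,9.5,0.7],"twist": [0.0005,0.0981,0.0042]},
    {"grip": -1,"travel": [15,9.5,0.7],"twist": [0.0005,0.0981,0.0042]},
    {"grip": -1,"travel": [15,9.5,0.7],"twist": [0.0005,0.0981,0.0042]},
    {"grip": -1,"travel": [15,9.5,0.7],"twist": [0.0005,0.0981,0.0042]},
    {"grip": -1,"travel": [15,9.5,0.7],"twist": [0.0005,0.0981,0.0042]},
    {"grip": -1,"travel": [15,9.5,0.7],"twist": [0.0005,0.0981,0.0042]}
  ]
}}

```text
t: 63.5
tool_pos: [0.5295, -0.1839, 0.0809]
tool_rot: [179.5, -6.5, 86.5]
contact_force: [-0.4, -0.3, -3.4]
opening: 0.0539
grip_force: 84.1
```

Emit:
{"op": "send_rows", "data": {
  "series": [
    {"grip": -1,"travel": [15,9.5,0.7],"twist": [0.0005,0.0981,0.0042]},
    {"grip": -1,"travel": [15,9.5,0.7],"twist": [0.0005,0.0981,0.0042]},
    {"grip": -1,"travel": [15,9.5,0.7],"twist": [0.0005,0.0981,0.0042]},
    {"grip": -1,"travel": [15,9.5,0.7],"twist": [0.0005,0.0981,0.0042]},
    {"grip": -1,"travel": [15,9.5,0.7],"twist": [0.0005,0.0981,0.0042]},
    {"grip": -1,"travel": [15,9.5,0.7],"twist": [0.0005,0.0981,0.0042]},
    {"grip": -1,"travel": [0,0,0],"twist": [0,0,0]},
    {"grip": -1,"travel": [0,0,0],"twist": [0,0,0]},
    {"grip": -1,"travel": [0,0,0],"twist": [0,0,0]},
    {"grip": -1,"travel": [0,0,0],"twist": [0,0,0]}
  ]
}}

```text
t: 64.5
tool_pos: [0.5925, -0.1033, 0.1098]
tool_rot: [-180.0, -39.8, 85.3]
contact_force: [-0.2, 0.7, -2.0]
opening: 0.0533
grip_force: 84.3
```

```bash
python3 - <<'E'
from plan import *
from h import *
Q=[-179.98,-39.96,85.32]
plan(([592.9,-103.7,8],Q,8),([592.9,-103.7,-8.2],Q,7))
o=manip.observe(); z=float(o['tool_pos'][2])+.0147; print(o['opening'])
P=snap(); print(fit(P,"new3",(.055,.08,z,z+.025),(.59,-.131,z+.02),-4)[0])
print(fit(P,"new1",(.055,.08,.006,.031),(.600,-.006,.03),-4)[0])
E
```

```text
from [ 592.5 -103.3  109.8] [-180.   -39.8   85.3] j [ 58.  53. -55.  90.   2.  61.   8.]
[592.9, -103.7, 8] [-179.98, -39.96, 85.32] n 8 travel [-8.2, 0.1, 9.7] twist [-0.0, 0.0003, -0.0] 
[592.9, -103.7, -8.2] [-179.98, -39.96, 85.32] n 7 travel [-1.5, 0.0, 1.8] twist [0.0, 0.0, 0.0] 
0.05334150628981442
[[590.8, -131.2, -5.1, np.float64(0.219)], [595.7, -127.8, 1.6, np.float64(0.129)]]
[[598.2, -10.4, -4.1, np.float64(0.089)], [596.1, -0.9, 1.1, np.float64(0.929)]]
```

Emit:
{"op": "send_rows", "data": {
  "series": [
    {"grip": -1,"travel": [-9,0.1,10.7],"twist": [0,0,0]},
    {"grip": -1,"travel": [-9,0.1,10.7],"twist": [0,0,0]},
    {"grip": -1,"travel": [-9,0.1,10.7],"twist": [0,0,0]},
    {"grip": -1,"travel": [-9,0.1,10.7],"twist": [0,0,0]},
    {"grip": -1,"travel": [-9,0,10.7],"twist": [0,0,0]},
    {"grip": -1,"travel": [-9,0,10.7],"twist": [0,0,0]},
    {"grip": -1,"travel": [-8,0,9.5],"twist": [0,0,0]},
    {"grip": -1,"travel": [-3.8,0,4.6],"twist": [0,0,0]},
    {"grip": -1,"travel": [0,0,0],"twist": [0,0,0]},
    {"grip": -1,"travel": [0,0,0],"twist": [0,0,0]}
  ]
}}

```text
t: 65.8
tool_pos: [0.5935, -0.104, 0.0076]
tool_rot: [-180.0, -40.0, 85.2]
contact_force: [0.8, 0.1, -2.5]
opening: 0.0539
grip_force: 84.3
```

```bash
python3 - <<'E'
from plan import *
print(manip.observe()['opening'])
plan(([592.9,-103.7,-8.2],[-179.98,-39.96,85.32],8))
E
```

```text
0.05390339412599633
from [ 593.5 -104.     7.6] [-180.   -40.    85.2] j [ 56.  60. -51.  93.   5.  52.  11.]
[592.9, -103.7, -8.2] [-179.98, -39.96, 85.32] n 8 travel [-1.2, -0.1, 1.5] twist [0.0001, -0.0, -0.0002]
```

Emit:
{"op": "send_rows", "data": {
  "series": [
    {"grip": -1,"travel": [-1.2,-0.1,1.5],"twist": [0,0,0]},
    {"grip": -1,"travel": [-1.2,-0.1,1.5],"twist": [0,0,0]},
    {"grip": -1,"travel": [-1.2,-0.1,1.5],"twist": [0,0,0]},
    {"grip": -1,"travel": [-1.2,-0.1,1.5],"twist": [0,0,0]},
    {"grip": -1,"travel": [-1.2,-0.1,1.5],"twist": [0,0,0]},
    {"grip": -1,"travel": [-1.2,-0.1,1.5],"twist": [0,0,0]},
    {"grip": -1,"travel": [-1.2,0,1.5],"twist": [0,0,0]},
    {"grip": -1,"travel": [-1.2,0,1.5],"twist": [0,0,0]},
    {"grip": -1,"travel": [0,0,0],"twist": [0,0,0]},
    {"grip": -1,"travel": [0,0,0],"twist": [0,0,0]}
  ]
}}

```text
t: 66.8
tool_pos: [0.5926, -0.1037, -0.0082]
tool_rot: [-179.9, -40.0, 85.2]
contact_force: [-0.4, -0.2, -2.5]
opening: 0.0539
grip_force: 84.3
```

Emit:
{"op": "send_rows", "data": {
  "series": [
    {"grip": -1,"travel": [-0.6,0,0.8],"twist": [0,0,0]},
    {"grip": 1,"travel": [0,0,0],"twist": [0,0,0]},
    {"grip": 1,"travel": [0,0,0],"twist": [0,0,0]},
    {"grip": 1,"travel": [0,0,0],"twist": [0,0,0]},
    {"grip": 1,"travel": [0,0,0],"twist": [0,0,0]},
    {"grip": 1,"travel": [0,0,-15],"twist": [0,0,0]},
    {"grip": 1,"travel": [0,0,-25],"twist": [0,0,0]},
    {"grip": 1,"travel": [0,0,-30],"twist": [0,0,0]},
    {"grip": 1,"travel": [0,0,-40],"twist": [0,0,0]},
    {"grip": 1,"travel": [0,0,-40],"twist": [0,0,0]}
  ]
}}

```text
t: 67.8
tool_pos: [0.5843, -0.2003, 0.107]
tool_rot: [-179.9, -40.0, 85.2]
contact_force: [0.4, -0.7, 0.7]
opening: 0.0861
grip_force: 0.0
```

```bash
python3 - <<'E'
from plan import *
from h import *
P=snap()
for l in [("new1",(.055,.08,.006,.031),(.600,-.006,.03),-4),("new3",(.055,.08,.006,.031),(.590,-.131,.03),-4),("dock",(.1,.078,0,.045),(.5,.245,.04),0)]: print(l[0],fit(P,*l)[0])
for p in P:
    g=getmask(p,"scanner",np.array([.53,.265,.07]))
    if g:
        ys,xs=np.nonzero(g[0]); h=cv2.minAreaRect(toplane(p,np.c_[xs,ys],.06)[:,:2].astype(np.float32)*1000); print(h)
im=[]
for p_,w in zip(P,((160,150),(130,130))):
    im.append(cv2.resize(p_['pixels'][w[0]:w[0]+130,w[1]:w[1]+200],(400,260),interpolation=cv2.INTER_CUBIC))
im.append(cv2.resize(P[1]['pixels'][165:240,150:200],(346,520),interpolation=cv2.INTER_CUBIC))
cv2.imwrite('pics/c7.png',np.hstack([np.vstack(im[:2]),im[2]])[:,:,::-1])
print(manip.observe()['tool_pos'])
E
```

```text
new1 [[599.9, -11.8, -4.6, np.float64(0.043)], [602.1, -6.0, -0.4, np.float64(0.041)]]
new3 [[591.3, -134.6, -3.5, np.float64(0.078)], [591.6, -130.6, -4.6, np.float64(0.051)]]
dock [[497.0, 248.0, -32.8, np.float64(0.436)], [501.0, 272.2, -0.1, np.float64(0.109)]]
((534.8723754882812, 260.88470458984375), (85.42776489257812, 208.55642700195312), 81.26539611816406)
((521.0242919921875, 268.44293212890625), (172.4180908203125, 52.98420333862305), 2.612924575805664)
[ 0.58431035 -0.19860139  0.10506845]
```

View pics/c7.png

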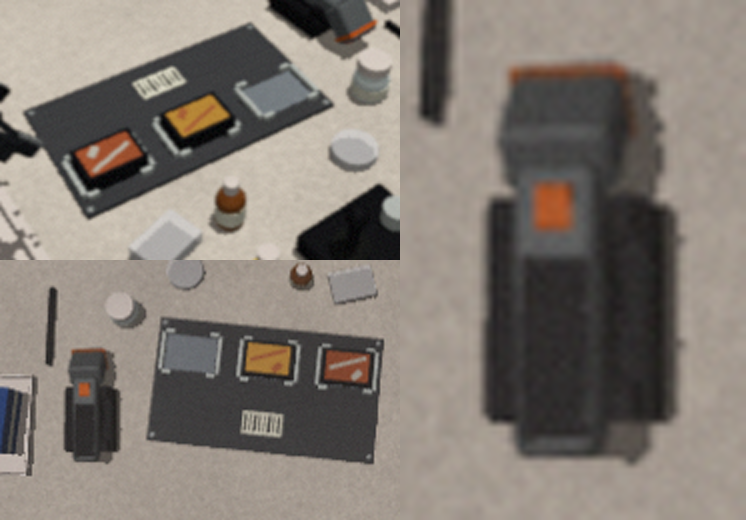

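Both sections are seated with the terracotta and golden faces up. The label is clear at about (261,211) in the top image, and the scanner lies on its dock with its head away from the robot.

```bash
python3 - <<'E'
from h import *
P=viewer.read_camera("top")
def q(uv,z): print(uv,z,(toplane(P,[uv],z)[0]*1000).round(1))
q((172.1,194.9),.066); q((173.2,229),.065); q((166.6,215),.065); q((180,215),.065)
for u in ((162.6,193.4),(189.7,193.4),(162.6,225.9),(189.7,225.9)): q(u,.049)
S=[P,viewer.read_camera("scene")]
for p in S:
    print((toplane(p,proj(p,[.507,-.0,.006]),.006)).round(3))
    g=p['pixels'].astype(int); m=(g.min(2)>120).astype(np.uint8)
    c=proj(p,[.507,0,.006])[0].astype(int); mm=np.zeros_like(m); mm[c[1]-14:c[1]+15,c[0]-22:c[0]+23]=1
    m=cv2.morphologyEx(m*mm,cv2.MORPH_CLOSE,np.ones((5,5)))
    n,l,st,ce=cv2.connectedComponentsWithStats(m); k=1+st[1:,4].argmax(); print('label',ce[k],st[k],(toplane(p,[ce[k]],.006)*1000).round(1))
g=getmask(P,"scanner",np.array([.53,.265,.07]))[0]
for r in range(186,236,4):
    xs=np.nonzero(g[r])[0]
    if len(xs): print(r,xs.min(),xs.max(),(toplane(P,[[xs.min()-.5,r],[xs.max()+.5,r]],.05)[:,1]*1000).round(0))
E
```

```text
(172.1, 194.9) 0.066 [541.4 272.2  66. ]
(173.2, 229) 0.065 [438.  264.3  65. ]
(166.6, 215) 0.065 [479.8 286.5  65. ]
(180, 215) 0.065 [480.7 245.3  65. ]
(162.6, 193.4) 0.049 [547.2 306.2  49. ]
(189.7, 193.4) 0.049 [548.9 221.4  49. ]
(162.6, 225.9) 0.049 [446.8 301.2  49. ]
(189.7, 225.9) 0.049 [448.8 217.3  49. ]
[[ 0.507 -0.     0.006]]
label [260.44690265 211.39380531] [251 205  20  13 226] [[500.4   1.9   6. ]]
[[0.507 0.    0.006]]
label [228.94560669 200.9748954 ] [216 193  27  17 239] [[501.7  -4.6   6. ]]
186 165 181 [301. 248.]
190 166 180 [297. 250.]
194 167 179 [294. 253.]
198 167 178 [293. 255.]
202 167 179 [292. 252.]
206 167 178 [292. 254.]
210 168 178 [288. 254.]
214 168 177 [287. 256.]
218 168 177 [287. 256.]
222 168 177 [286. 255.]
226 168 177 [286. 255.]
230 173 175 [270. 260.]
```

```bash
python3 - <<'E'
from plan import *
plan(([520,20,140],[180,0,115],12),([511,266.5,110],[180,0,183],13))
E
```

```text
from [ 584.6 -199.2  105.4] [-179.9  -40.    85.2] j [ 62.  56. -53.  81.   4.  70.  14.]
[520, 20, 140] [180, 0, 115] n 12 travel [19.2, -2.4, 4.4] twist [0.015, -0.0568, -0.0415] 
[511, 266.5, 110] [180, 0, 183] n 13 travel [11.7, 16.3, 2.3] twist [0.0, 0.0, -0.0913]
```

Emit:
{"op": "send_rows", "data": {
  "series": [
    {"grip": 1,"travel": [19.2,-2.4,4.4],"twist": [0.015,-0.0568,-0.0415]},
    {"grip": 1,"travel": [19.2,-2.4,4.4],"twist": [0.015,-0.0568,-0.0415]},
    {"grip": 1,"travel": [19.2,-2.4,4.4],"twist": [0.015,-0.0568,-0.0415]},
    {"grip": 1,"travel": [19.2,-2.4,4.4],"twist": [0.015,-0.0568,-0.0415]},
    {"grip": 1,"travel": [19.2,-2.4,4.4],"twist": [0.015,-0.0568,-0.0415]},
    {"grip": 1,"travel": [19.2,-2.4,4.4],"twist": [0.015,-0.0568,-0.0415]},
    {"grip": 1,"travel": [19.2,-2.4,4.4],"twist": [0.015,-0.0568,-0.0415]},
    {"grip": 1,"travel": [19.2,-2.4,4.4],"twist": [0.015,-0.0568,-0.0415]},
    {"grip": 1,"travel": [19.2,-2.4,4.4],"twist": [0.015,-0.0568,-0.0415]},
    {"grip": 1,"travel": [19.2,-2.4,4.4],"twist": [0.015,-0.0568,-0.0415]}
  ]
}}

```text
t: 69.45
tool_pos: [0.5382, -0.0141, 0.1461]
tool_rot: [178.5, -6.4, 110.4]
contact_force: [0.4, -0.3, -0.1]
opening: 0.0856
grip_force: 0.0
```

Emit:
{"op": "send_rows", "data": {
  "series": [
    {"grip": 1,"travel": [19.2,-2.4,4.4],"twist": [0.015,-0.0568,-0.0415]},
    {"grip": 1,"travel": [19.2,-2.4,4.4],"twist": [0.015,-0.0568,-0.0415]},
    {"grip": 1,"travel": [11.7,16.3,2.3],"twist": [0,0,-0.0913]},
    {"grip": 1,"travel": [11.7,16.3,2.3],"twist": [0,0,-0.0913]},
    {"grip": 1,"travel": [11.7,16.3,2.3],"twist": [0,0,-0.0913]},
    {"grip": 1,"travel": [11.7,16.3,2.3],"twist": [0,0,-0.0913]},
    {"grip": 1,"travel": [11.7,16.3,2.3],"twist": [0,0,-0.0913]},
    {"grip": 1,"travel": [11.7,16.3,2.3],"twist": [0,0,-0.0913]},
    {"grip": 1,"travel": [11.7,16.3,2.3],"twist": [0,0,-0.0913]},
    {"grip": 1,"travel": [11.7,16.3,2.3],"twist": [0,0,-0.0913]}
  ]
}}

```text
t: 70.45
tool_pos: [0.5497, 0.1745, 0.1215]
tool_rot: [180.0, -0.0, 157.0]
contact_force: [-0.1, 0.4, 0.5]
opening: 0.0853
grip_force: 0.0
```

Emit:
{"op": "send_rows", "data": {
  "series": [
    {"grip": 1,"travel": [11.7,16.3,2.3],"twist": [0,0,-0.0913]},
    {"grip": 1,"travel": [11.7,16.3,2.3],"twist": [0,0,-0.0913]},
    {"grip": 1,"travel": [11.7,16.3,2.3],"twist": [0,0,-0.0913]},
    {"grip": 1,"travel": [11.7,16.3,2.3],"twist": [0,0,-0.0913]},
    {"grip": 1,"travel": [11.7,16.3,2.3],"twist": [0,0,-0.0913]},
    {"grip": 1,"travel": [0,0,0],"twist": [0,0,0]},
    {"grip": 1,"travel": [0,0,0],"twist": [0,0,0]},
    {"grip": 1,"travel": [0,0,0],"twist": [0,0,0]},
    {"grip": 1,"travel": [0,0,0],"twist": [0,0,0]},
    {"grip": 1,"travel": [0,0,0],"twist": [0,0,0]}
  ]
}}

```text
t: 71.45
tool_pos: [0.5116, 0.2644, 0.1102]
tool_rot: [-180.0, 0.0, -177.1]
contact_force: [-0.5, 0.4, -0.2]
opening: 0.0852
grip_force: 0.0
```

```bash
python3 - <<'E'
from plan import *
plan(([511,266.5,40],[180,0,183],5),([511,266.5,10],[180,0,183],5))
E
```

```text
from [511.6 264.4 110.2] [-180.     0.  -177.1] j [  6.  42. -62. 101.  41.  64.  23.]
[511, 266.5, 40] [180, 0, 183] n 5 travel [0.1, 0.4, 14.0] twist [-0.0001, 0.0001, -0.0004] 
[511, 266.5, 10] [180, 0, 183] n 5 travel [0.0, -0.0, 6.0] twist [0.0, 0.0, 0.0]
```

Emit:
{"op": "send_rows", "data": {
  "series": [
    {"grip": 1,"travel": [0,0.4,15],"twist": [0,0,0]},
    {"grip": 1,"travel": [0,0.4,15],"twist": [0,0,0]},
    {"grip": 1,"travel": [0,0.4,15],"twist": [0,0,0]},
    {"grip": 1,"travel": [0,0.4,15],"twist": [0,0,0]},
    {"grip": 1,"travel": [0,0.4,14],"twist": [0,0,0]},
    {"grip": 1,"travel": [0,0,10],"twist": [0,0,0]},
    {"grip": 1,"travel": [0,0,8],"twist": [0,0,0]},
    {"grip": 1,"travel": [0,0,4],"twist": [0,0,0]},
    {"grip": 1,"travel": [0,0,2],"twist": [0,0,0]},
    {"grip": 1,"travel": [0,0,0],"twist": [0,0,0]}
  ]
}}

```text
t: 72.45
tool_pos: [0.5111, 0.2672, 0.0123]
tool_rot: [180.0, 0.0, -177.0]
contact_force: [0.4, -0.2, -0.4]
opening: 0.085
grip_force: 0.0
```

Emit:
{"op": "send_rows", "data": {
  "series": [
    {"grip": -1,"travel": [0,0,0],"twist": [0,0,0]},
    {"grip": -1,"travel": [0,0,0],"twist": [0,0,0]},
    {"grip": -1,"travel": [0,0,0],"twist": [0,0,0]},
    {"grip": -1,"travel": [0,0,0],"twist": [0,0,0]},
    {"grip": -1,"travel": [0,0,0],"twist": [0,0,0]},
    {"grip": -1,"travel": [0,0,0],"twist": [0,0,0]},
    {"grip": -1,"travel": [0,0,0],"twist": [0,0,0]},
    {"grip": -1,"travel": [0,0,0],"twist": [0,0,0]},
    {"grip": -1,"travel": [0,0,0],"twist": [0,0,0]},
    {"grip": -1,"travel": [0,0,0],"twist": [0,0,0]}
  ]
}}

```text
t: 73.45
tool_pos: [0.5112, 0.2685, 0.0131]
tool_rot: [179.9, 0.1, -177.0]
contact_force: [-2.0, 2.7, 6.7]
opening: 0.0363
grip_force: 81.2
```

```bash
python3 - <<'E'
from plan import *
p=manip.observe()['tool_pos']*1000
plan((p+[0,0,75],[180,0,183],7),([501,152,56],[180,0,90],14))
E
```

```text
from [511.2 268.5  13.1] [ 1.799e+02  1.000e-01 -1.770e+02] j [  3.  48. -56. 106.  49.  55.  17.]
[511.21466126 268.51045176  88.0667934 ] [180, 0, 183] n 7 travel [-0.0, 0.0, -10.7] twist [0.0003, 0.0002, 0.0] 
[501, 152, 56] [180, 0, 90] n 14 travel [-5.4, -7.6, 2.3] twist [0.0, -0.0, 0.1159]
```

Emit:
{"op": "send_rows", "data": {
  "series": [
    {"grip": -1,"travel": [0,0,-6],"twist": [0,0,0]},
    {"grip": -1,"travel": [0,0,-13],"twist": [0,0,0]},
    {"grip": -1,"travel": [0,0,-14],"twist": [0,0,0]},
    {"grip": -1,"travel": [0,0,-14],"twist": [0,0,0]},
    {"grip": -1,"travel": [0,0,-14],"twist": [0,0,0]},
    {"grip": -1,"travel": [0,0,-14],"twist": [0,0,0]},
    {"grip": -1,"travel": [-5.4,-7.6,0],"twist": [0,0,0.1159]},
    {"grip": -1,"travel": [-5.4,-7.6,0],"twist": [0,0,0.1159]},
    {"grip": -1,"travel": [-5.4,-7.6,0],"twist": [0,0,0.1159]},
    {"grip": -1,"travel": [-5.4,-7.6,0],"twist": [0,0,0.1159]}
  ]
}}

```text
t: 74.45
tool_pos: [0.5289, 0.2341, 0.0879]
tool_rot: [180.0, 0.0, 156.1]
contact_force: [-1.0, 1.0, -0.8]
opening: 0.0367
grip_force: 80.9
```

Emit:
{"op": "send_rows", "data": {
  "series": [
    {"grip": -1,"travel": [-5.4,-7.6,0],"twist": [0,0,0.1159]},
    {"grip": -1,"travel": [-5.4,-7.6,0],"twist": [0,0,0.1159]},
    {"grip": -1,"travel": [-5.4,-7.6,0],"twist": [0,0,0.1159]},
    {"grip": -1,"travel": [-5.4,-7.6,0],"twist": [0,0,0.1159]},
    {"grip": -1,"travel": [-5.4,-7.6,0],"twist": [0,0,0.1159]},
    {"grip": -1,"travel": [-5.4,-7.6,0],"twist": [0,0,0.1159]},
    {"grip": -1,"travel": [-5.4,-7.6,0],"twist": [0,0,0.1159]},
    {"grip": -1,"travel": [-5.4,-7.6,0],"twist": [0,0,0.1159]},
    {"grip": -1,"travel": [-5.4,-7.6,0],"twist": [0,0,0.1159]},
    {"grip": -1,"travel": [-5.4,-7.6,0],"twist": [0,0,0.1159]}
  ]
}}

```text
t: 75.45
tool_pos: [0.5011, 0.1505, 0.0879]
tool_rot: [180.0, -0.0, 89.7]
contact_force: [-0.6, 0.0, -1.1]
opening: 0.0364
grip_force: 80.9
```

```bash
python3 - <<'E'
from plan import *
from h import *
plan(([501,152,56],[180,0,90],6))
P=snap(); print(manip.observe()['opening'])
im=[cv2.resize(p_['pixels'][w[0]:w[0]+130,w[1]:w[1]+130],(400,400),interpolation=cv2.INTER_CUBIC) for p_,w in zip(P,((110,190),(140,170)))]
cv2.imwrite('pics/c8.png',np.hstack(im)[:,:,::-1])
E
```

```text
from [501.1 150.5  87.9] [180.   -0.   89.7] j [  6.  31. -38. 110.  25.  47. -46.]
[501, 152, 56] [180, 0, 90] n 6 travel [0.2, -0.0, 5.3] twist [0.0001, -0.0, -0.0008] 
0.03649006641971839
```

View pics/c8.png

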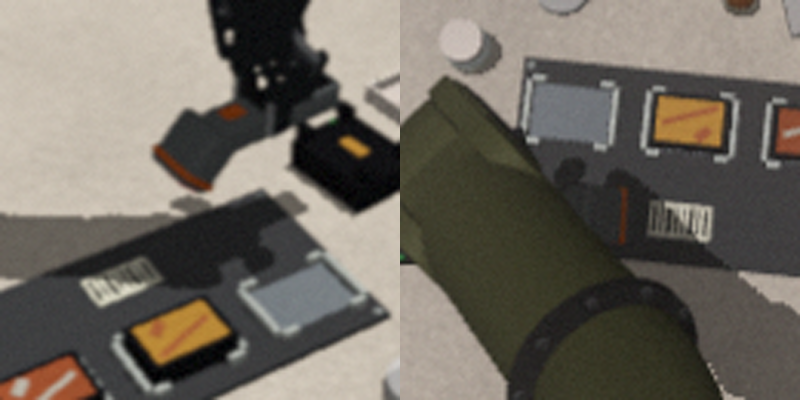

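```bash
python3 - <<'E'
from h import *
P=viewer.read_camera("top")
for z in (.09,.1,.11,.12): print(z,(toplane(P,[[243.1,210.2]],z)*1000).round(1))
print(proj(P,[[.501,.0585,.097],[.501,.0015,.006]]))
E
```

```text
0.09 [[497.8  52.6  90. ]]
0.1 [[497.1  52.  100. ]]
0.11 [[496.5  51.5 110. ]]
0.12 [[495.9  51.  120. ]]
[[240.99105383 208.90954132]
 [260.56697364 211.1942922 ]]
```

Emit:
{"op": "send_rows", "data": {
  "series": [
    {"grip": -1,"travel": [0,0,6],"twist": [0,0,0]},
    {"grip": -1,"travel": [0,0,6],"twist": [0,0,0]},
    {"grip": -1,"travel": [0,0,6],"twist": [0,0,0]},
    {"grip": -1,"travel": [0,0,6],"twist": [0,0,0]},
    {"grip": -1,"travel": [0,0,5],"twist": [0,0,0]},
    {"grip": -1,"travel": [0,0,3],"twist": [0,0,0]},
    {"grip": -1,"travel": [0,0,0],"twist": [0,0,0]},
    {"grip": -1,"travel": [0,0,0],"twist": [0,0,0]},
    {"grip": -1,"travel": [0,0,0],"twist": [0,0,0]},
    {"grip": -1,"travel": [0,0,0],"twist": [0,0,0]}
  ]
}}

```text
t: 76.6
tool_pos: [0.5014, 0.1508, 0.0554]
tool_rot: [180.0, 0.0, 90.0]
contact_force: [-0.2, 0.3, -0.9]
opening: 0.0364
grip_force: 80.9
```

Emit:
{"op": "send_rows", "data": {
  "series": [
    {"grip": -1,"travel": [3,2,0],"twist": [0,0,0]},
    {"grip": -1,"travel": [0,0,0],"twist": [0,0,0]},
    {"grip": -1,"travel": [0,0,0],"twist": [0,0,0]},
    {"grip": -1,"travel": [0,0,0],"twist": [0,0,0]},
    {"grip": -1,"travel": [0,0,0],"twist": [0,0,0]},
    {"grip": -1,"travel": [0,0,0],"twist": [0,0,0]},
    {"grip": -1,"travel": [0,0,0],"twist": [0,0,0]},
    {"grip": -1,"travel": [0,0,0],"twist": [0,0,0]},
    {"grip": -1,"travel": [0,0,0],"twist": [0,0,0]},
    {"grip": -1,"travel": [0,0,0],"twist": [0,0,0]}
  ]
}}

```text
t: 77.6
tool_pos: [0.5033, 0.1538, 0.0552]
tool_rot: [180.0, 0.0, 90.0]
contact_force: [-0.2, -0.0, -1.7]
opening: 0.0366
grip_force: 80.9
```

Emit:
{"op": "send_rows", "data": {
  "series": [
    {"grip": -1,"travel": [0,0,0],"twist": [0,0,0]},
    {"grip": -1,"travel": [0,0,0],"twist": [0,0,0]},
    {"grip": -1,"travel": [0,0,0],"twist": [0,0,0]},
    {"grip": -1,"travel": [0,0,0],"twist": [0,0,0]},
    {"grip": -1,"travel": [0,0,0],"twist": [0,0,0]},
    {"grip": -1,"travel": [0,0,0],"twist": [0,0,0]},
    {"grip": -1,"travel": [0,0,0],"twist": [0,0,0]},
    {"grip": -1,"travel": [0,0,0],"twist": [0,0,0]},
    {"grip": -1,"travel": [0,0,0],"twist": [0,0,0]},
    {"grip": -1,"travel": [0,0,0],"twist": [0,0,0]}
  ]
}}

```text
t: 78.6
tool_pos: [0.5032, 0.1537, 0.0552]
tool_rot: [180.0, 0.0, 90.0]
contact_force: [-0.8, 0.4, -1.6]
opening: 0.0369
grip_force: 80.9
```

```bash
python3 - <<'E'
from h import *
from plan import *
P=snap(); print(manip.observe()['opening'])
im=[cv2.resize(p_['pixels'][w[0]:w[0]+130,w[1]:w[1]+130],(400,400),interpolation=cv2.INTER_CUBIC) for p_,w in zip(P,((110,190),(140,170)))]
cv2.imwrite('pics/c9.png',np.hstack(im)[:,:,::-1])
p=manip.observe()['tool_pos']*1000
plan((p+[0,0,34],[180,0,90],4),([511.2,268.3,88],[180,0,183],14),([511.2,268.3,14],[180,0,183],9))
E
```

```text
0.0365943089284984
from [503.2 153.8  55.1] [180.   0.  90.] j [  4.  34. -36. 112.  28.  44. -48.]
[503.2287473  153.75555474  89.14416763] [180, 0, 90] n 4 travel [-0.0, 0.0, -8.5] twist [0.0001, 0.0, 0.0001] 
[511.2, 268.3, 88] [180, 0, 183] n 14 travel [6.2, 6.7, 0.1] twist [0.0, 0.0, -0.1159] 
[511.2, 268.3, 14] [180, 0, 183] n 9 travel [0.0, -0.0, 8.2] twist [0.0, 0.0, 0.0]
```

View pics/c9.png

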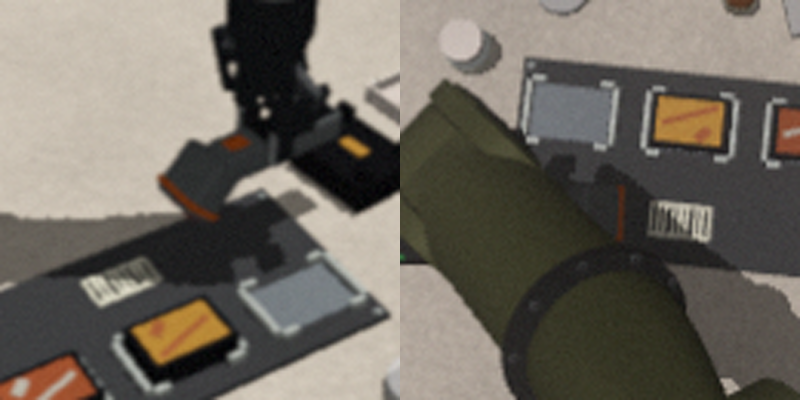

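The scanner is level, with its window about 60–68 mm to the side of the label and 58 mm above it. I'll shift 5 mm toward the label and hold again for margin.

Emit:
{"op": "send_rows", "data": {
  "series": [
    {"grip": -1,"travel": [-3,-1,0],"twist": [0,0,0]},
    {"grip": -1,"travel": [-3,-1,0],"twist": [0,0,0]},
    {"grip": -1,"travel": [0,0,0],"twist": [0,0,0]},
    {"grip": -1,"travel": [0,0,0],"twist": [0,0,0]},
    {"grip": -1,"travel": [0,0,0],"twist": [0,0,0]},
    {"grip": -1,"travel": [0,0,0],"twist": [0,0,0]},
    {"grip": -1,"travel": [0,0,0],"twist": [0,0,0]},
    {"grip": -1,"travel": [0,0,0],"twist": [0,0,0]},
    {"grip": -1,"travel": [0,0,0],"twist": [0,0,0]},
    {"grip": -1,"travel": [0,0,0],"twist": [0,0,0]}
  ]
}}

```text
t: 79.7
tool_pos: [0.5012, 0.1478, 0.0551]
tool_rot: [180.0, 0.0, 90.0]
contact_force: [0.7, 0.7, -0.2]
opening: 0.0364
grip_force: 80.9
```

Emit:
{"op": "send_rows", "data": {
  "series": [
    {"grip": -1,"travel": [0,0,0],"twist": [0,0,0]},
    {"grip": -1,"travel": [0,0,0],"twist": [0,0,0]},
    {"grip": -1,"travel": [0,0,0],"twist": [0,0,0]},
    {"grip": -1,"travel": [0,0,0],"twist": [0,0,0]},
    {"grip": -1,"travel": [0,0,0],"twist": [0,0,0]},
    {"grip": -1,"travel": [0,0,0],"twist": [0,0,0]},
    {"grip": -1,"travel": [0,0,-8],"twist": [0,0,0]},
    {"grip": -1,"travel": [0,0,-9],"twist": [0,0,0]},
    {"grip": -1,"travel": [0,0,-9],"twist": [0,0,0]},
    {"grip": -1,"travel": [0,0,-8],"twist": [0,0,0]}
  ]
}}

```text
t: 80.7
tool_pos: [0.5015, 0.1479, 0.0904]
tool_rot: [179.9, -0.0, 90.0]
contact_force: [-0.9, 1.3, -1.2]
opening: 0.0366
grip_force: 80.9
```

```bash
python3 - <<'E'
from plan import *
plan(([511.2,268.3,88],[180,0,183],14))
E
```

```text
from [501.5 147.9  90.4] [179.9  -0.   90. ] j [  6.  31. -38. 110.  25.  48. -45.]
[511.2, 268.3, 88] [180, 0, 183] n 14 travel [6.5, 7.1, 0.2] twist [0.0001, 0.0001, -0.1159]
```

Emit:
{"op": "send_rows", "data": {
  "series": [
    {"grip": -1,"travel": [6.5,7.1,0.2],"twist": [0,0,-0.1159]},
    {"grip": -1,"travel": [6.5,7.1,0.2],"twist": [0,0,-0.1159]},
    {"grip": -1,"travel": [6.5,7.1,0.2],"twist": [0,0,-0.1159]},
    {"grip": -1,"travel": [6.5,7.1,0.2],"twist": [0,0,-0.1159]},
    {"grip": -1,"travel": [6.5,7.1,0.2],"twist": [0,0,-0.1159]},
    {"grip": -1,"travel": [6.5,7.1,0.2],"twist": [0,0,-0.1159]},
    {"grip": -1,"travel": [6.5,7.1,0.2],"twist": [0,0,-0.1159]},
    {"grip": -1,"travel": [6.5,7.1,0.2],"twist": [0,0,-0.1159]},
    {"grip": -1,"travel": [6.5,7.1,0.2],"twist": [0,0,-0.1159]},
    {"grip": -1,"travel": [6.5,7.1,0.2],"twist": [0,0,-0.1159]}
  ]
}}

```text
t: 81.7
tool_pos: [0.5291, 0.2346, 0.0878]
tool_rot: [180.0, 0.0, 156.7]
contact_force: [0.2, -0.3, -1.3]
opening: 0.0368
grip_force: 81.3
```

Emit:
{"op": "send_rows", "data": {
  "series": [
    {"grip": -1,"travel": [6.5,7.1,0.2],"twist": [0,0,-0.1159]},
    {"grip": -1,"travel": [6.5,7.1,0.2],"twist": [0,0,-0.1159]},
    {"grip": -1,"travel": [6.5,7.1,0.2],"twist": [0,0,-0.1159]},
    {"grip": -1,"travel": [6.5,7.1,0.2],"twist": [0,0,-0.1159]},
    {"grip": -1,"travel": [0,0,0],"twist": [0,0,0]},
    {"grip": -1,"travel": [0,0,0],"twist": [0,0,0]},
    {"grip": -1,"travel": [0,0,0],"twist": [0,0,0]},
    {"grip": -1,"travel": [0,0,0],"twist": [0,0,0]},
    {"grip": -1,"travel": [0,0,0],"twist": [0,0,0]},
    {"grip": -1,"travel": [0,0,0],"twist": [0,0,0]}
  ]
}}

```text
t: 82.7
tool_pos: [0.5105, 0.2678, 0.0864]
tool_rot: [-180.0, 0.0, -177.1]
contact_force: [-0.0, -0.3, -2.1]
opening: 0.0364
grip_force: 81.3
```

```bash
python3 - <<'E'
from plan import *
print(manip.observe()['opening'])
plan(([511.2,268.3,13.5],[180,0,183],10))
E
```

```text
0.03643190505426646
from [510.5 267.8  86.4] [-180.     0.  -177.1] j [  5.  43. -61. 102.  43.  62.  21.]
[511.2, 268.3, 13.5] [180, 0, 183] n 10 travel [-0.1, 0.1, 7.3] twist [-0.0, 0.0, -0.0001]
```

Emit:
{"op": "send_rows", "data": {
  "series": [
    {"grip": -1,"travel": [-0.2,0.2,12],"twist": [0,0,0]},
    {"grip": -1,"travel": [-0.2,0.2,12],"twist": [0,0,0]},
    {"grip": -1,"travel": [-0.2,0.2,12],"twist": [0,0,0]},
    {"grip": -1,"travel": [0,0,10],"twist": [0,0,0]},
    {"grip": -1,"travel": [0,0,8],"twist": [0,0,0]},
    {"grip": -1,"travel": [0,0,7],"twist": [0,0,0]},
    {"grip": -1,"travel": [0,0,6],"twist": [0,0,0]},
    {"grip": -1,"travel": [0,0,4],"twist": [0,0,0]},
    {"grip": -1,"travel": [0,0,1],"twist": [0,0,0]},
    {"grip": -1,"travel": [0,0,0],"twist": [0,0,0]}
  ]
}}

```text
t: 83.7
tool_pos: [0.511, 0.2687, 0.0144]
tool_rot: [-180.0, 0.0, -177.0]
contact_force: [-0.5, 0.1, -1.3]
opening: 0.0362
grip_force: 81.2
```

Emit:
{"op": "send_rows", "data": {
  "series": [
    {"grip": -1,"travel": [0,0,1],"twist": [0,0,0]},
    {"grip": -1,"travel": [0,0,0],"twist": [0,0,0]},
    {"grip": 1,"travel": [0,0,0],"twist": [0,0,0]},
    {"grip": 1,"travel": [0,0,0],"twist": [0,0,0]},
    {"grip": 1,"travel": [0,0,0],"twist": [0,0,0]},
    {"grip": 1,"travel": [0,0,0],"twist": [0,0,0]},
    {"grip": 1,"travel": [0,0,0],"twist": [0,0,0]},
    {"grip": 1,"travel": [0,0,-10],"twist": [0,0,0]},
    {"grip": 1,"travel": [0,0,-20],"twist": [0,0,0]},
    {"grip": 1,"travel": [0,0,-25],"twist": [0,0,0]}
  ]
}}

```text
t: 84.7
tool_pos: [0.5104, 0.2684, 0.0689]
tool_rot: [-180.0, -0.1, -177.0]
contact_force: [-0.0, -0.2, 0.4]
opening: 0.0857
grip_force: 0.0
```

Emit:
{"op": "send_rows", "data": {
  "series": [
    {"grip": 1,"travel": [0,0,-30],"twist": [0,0,0]},
    {"grip": 1,"travel": [0,0,-30],"twist": [0,0,0]},
    {"grip": 1,"travel": [0,0,-30],"twist": [0,0,0]},
    {"grip": 1,"travel": [0,0,-30],"twist": [0,0,0]},
    {"grip": 1,"travel": [0,0,-30],"twist": [0,0,0]},
    {"grip": 1,"travel": [0,0,0],"twist": [0,0,0]},
    {"grip": 1,"travel": [20,0,0],"twist": [0,0,0]},
    {"grip": 1,"travel": [20,0,0],"twist": [0,0,0]},
    {"grip": 1,"travel": [20,0,0],"twist": [0,0,0]},
    {"grip": 1,"travel": [0,0,0],"twist": [0,0,0]}
  ]
}}

```text
t: 85.7
tool_pos: [0.4483, 0.2657, 0.2188]
tool_rot: [-179.9, 0.0, -176.8]
contact_force: [1.1, 0.4, 0.2]
opening: 0.0856
grip_force: 0.0
```

```bash
python3 - <<'E'
from h import *
P=snap()
for n,p in zip("st",P): cv2.imwrite(f"pics/end_{n}.png",cv2.resize(p['pixels'][:,:,::-1],(800,600),interpolation=cv2.INTER_CUBIC))
for l in [("new1",(.055,.08,.006,.031),(.600,-.006,.03),-4),("new3",(.055,.08,.006,.031),(.590,-.131,.03),-4),("finished1",(.08,.055,.004,.029),(.4545,-.4113,.029),-3),("finished2",(.08,.055,.004,.029),(.546,-.417,.029),-3),("wipes",(.06,.1,.004,.074),(.49,.422,.07),86)]: print(l[0],fit(P,*l)[0])
E
```

```text
new1 [[601.0, -11.2, -4.2, np.float64(0.063)], [601.2, -5.3, -3.6, np.float64(0.049)]]
new3 [[588.7, -136.1, -4.8, np.float64(0.062)], [591.2, -129.8, -4.9, np.float64(0.063)]]
finished1 [[446.8, -414.7, -2.8, np.float64(0.126)], [455.0, -411.1, -3.2, np.float64(0.045)]]
finished2 [[546.3, -420.1, -3.1, np.float64(0.033)], [546.2, -416.0, -3.9, np.float64(0.043)]]
wipes [[496.3, 414.1, 86.8, np.float64(0.058)], [565.1, 374.6, 70.7, np.float64(0.93)]]
```

View pics/end_s.png

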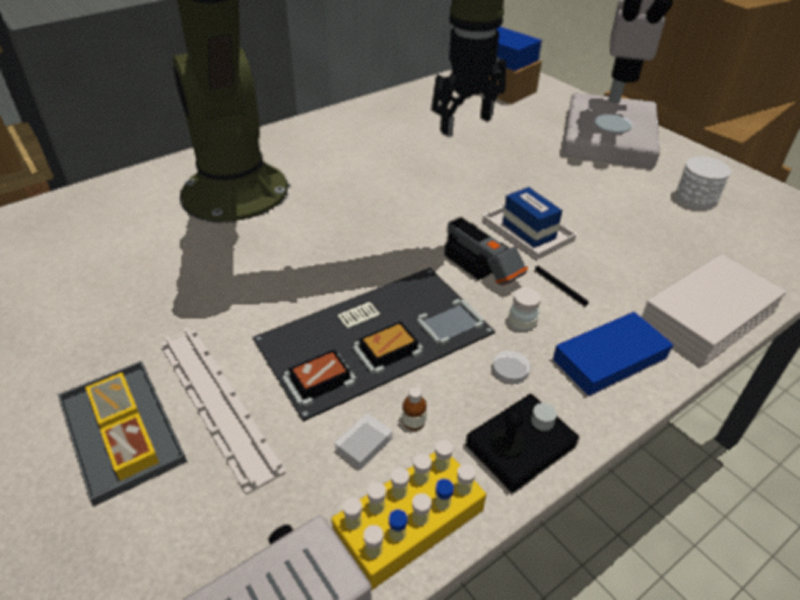

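The final view shows everything in place: the box in its tray at (533,215), the finished sections at (110,400) and (130,445), the new ones at (320,372) and (388,342), and the scanner docked at (485,250). Handing in.

```bash
python3 -c "
from cell import job
print(job.sign_off())"
```

```text
the job is handed in; nothing more can be done
None
```

The job is handed in, though sign-off returned no verdict. The final camera images show the carrier cleared and both new sections seated face up. The scanner was held over the label for two one-second holds, with no readout to confirm the read, and is back on its dock.

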